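# Stock the soap case and straighten the row

## Robot

A 7-joint arm with a two-finger parallel gripper is mounted at the origin on a cart in front of the work surface, level with it; the furniture and walls round the work are solid. World frame = base frame: x ahead of the robot, y to its left, z up, the work surface at z = 0. Lengths are in m, angles in rad, forces in N, time in s.
With the tool pointing down it reaches from about 0.4 to 0.9 m from the base axis. Payload 5.5 kg.
Tool frame: the origin (TCP) lies midway between the tips of the shut fingers; the grasp point (between the pads) lies 19 mm behind it; z points along the fingers, y is the line along which they close (so a half turn about z gives the same grasp; the last joint's range is limited). The gripper opens to 85 mm and grips with 20 to 120 N. Pads are 22 mm wide; open, the fingers measure 114 mm over their backs; the gripper's body (76 mm by 85 mm) begins 54 mm behind the grasp point. The pads swing forward as they close: fully open they stand 13 mm farther back than shut.
Start: joints at [-1.054, 0.501, -0.427, 1.55, 0.221, 1.138, -0.21], TCP at [0.163, 0.629, 0.231] pointing down, gripper open.
Joint ranges: [-2.88, 2.88], [-0.31, 2.03], [-1.54, 1.56], [0.2, 2.42], [-1.41, 4.55], [0.19, 2.02], [-2.57, 2.57]. Speed limits (rad/s): [2.57, 2.57, 3.14, 3.14, 3.14, 3.14, 3.14].

## Interface

Orientations are given as a unit quaternion [x, y, z, w].
In Python, from plant import robot gives the robot as it stands. The module is installed in compiled form; this text tells all that it offers.
- The arm moves only by the tool apply_moves, never from a script. Its argument "moves" is a list of rows, each a list of 4 numbers: the shift along the tool's x, y, z normalised to -1 to 1, where 1 is 0.2 m, then the turn about the tool's z normalised to -1 to 1, where 1 is pi/2 rad. In form: [[tx, ty, tz, spin], ...]. A call has 1 to 8 rows; each row is the pose to reach, as a shift and turn from the pose commanded when the call began, along the tool's axes at that moment; what a row does not reach only later rows make up. A row lasts 1/12 s, in which the tool goes at most 41.7 mm and 7.16 degrees, less where a joint would pass 70% of its speed; a pose out of reach is approached as far as the arm can. A call with a number of a shift or a turn outside -1 to 1 is refused whole. A call with a gripper value outside its range is refused whole. "grip" is the closure, from 0 (fully open) to 1 (shut), set as the call begins (left out, the last holds). The fingers move at their own pace and stop on an object; the grip force is fixed at half the most. Time passes only in rows, so rows that repeat a pose let the fingers close. It gives the time, the measured TCP pose, the force, the opening and the grip force at its end, in the units of the state.
- robot.get_obs(): the state, without advancing time (a new reading comes with each control period).
- robot.get_image(name): name is "side" or "top"; returns a dict with "frame" (384x512x3 uint8, red, green, blue), "vfov" (degrees; the focal length in pixels is half the picture's height over the tangent of half this angle, whatever the lens; pixels are square), "cx", "cy" (the principal point, pixels), "xyz" and "orientation" of the camera in the world. Camera axes: x right, y down, z forward; pixel columns grow to the right and rows downward; lengths in m; the calibration is good to about 2 mm. A picture is of the moment at which its call begins. There is no depth.
- robot.job_done(): hands the job in; it is judged then, once.
The state is a dict: "time": time; "qpos": joint angles; "dq": joint speeds; "tau": joint torques, N m; "tcp_pos": TCP position; "orientation": TCP orientation; "force": force on the tool from outside, world axes, zero at the start; "wrist_torque": the same for the moment, N m; "width": finger opening in m; "grip_force": force on a finger pad.
Only numpy, scipy, OpenCV 4.12 (cv2) and the standard library are available. Lean on these libraries where they do the work, as an engineer would, in place of code of your own. Each camera call takes 0.05 s, during which the arm holds its last target. There are 200 camera calls.

## Task

Restock the low wooden soap case: turn its two turn buttons aside, lift the cover panel out and lay it flat on the bare worktop to the left of the case and its side board. Put every soap carton flat in the open part of the case, side by side with its long side towards the back, then take the metal straightedge by its grip and with its edge push the whole row back under the ledge, all the way home against the back wall, square and in one straight line (push them under the ledge only with the straightedge, not with the fingers). At the end put the straightedge back flat on the low side board of the case where it was, and disturb nothing else on the worktop.

Things in the scene. Friction and masses are not known exactly. Their poses are not given: they have to be found in the camera images.
- case: Fixed low case of pale wood, 257 (x -127 to 130) x 394 mm; origin on the worktop under its middle, x towards its back (away from the robot), y to its left; place and yaw vary. In its frame (mm): inside x -113 to 112, y -155 to 155, floor top z 6, rims and cover top z 58. Over the back lies the ledge, a 10 mm board x 67 to 130, z 56 to 66; a home carton stands 2 mm proud of its edge.
- row_home (a point): Point on the case floor at case x 88, y 0, z 6: the centre line of the row when pushed home against the back wall (x 112). Cartons may stand anywhere along y. Axes as the case.
- side_board (a point): Centre of the top of the low side board on the left of the case, at case x 0, y 227, z 8: home of the straightedge. The board is 62 wide (y 196 to 258), clear length 280 along x between end strips that rise to z 14. Axes as the case.
- panel: Loose plywood cover panel 184 (x) x 325 (y) x 8 mm, 0.2 to 0.42 kg, in the rebate of the case in front of the ledge, 2 mm play (starts at case x -27, y 0, z 50). Origin at the centre of its underside. In its middle a grip block 14 (x) x 90 (y) mm, from z 8 to z 36. It lifts straight up once both buttons are aside.
- button_left (a joint): Angle of the left turn button about the upward vertical, rad, counter-clockwise from above positive; 0 = arm points inward (to -y of the case) over the panel; turns either way to +-1.6 and stays where it is left (friction 0.06 N m). Beyond +-1.2 it is clear of the panel.
- button_right (a joint): The same for the right turn button; 0 = arm points inward (to +y of the case) over the panel.
- left_button_fin (a point): Centre of the left button's grip fin, on its pivot, at case x -27, y 185, z 78. Fin 10 mm thick, 30 mm long along the arm, case z 70 to 86, on a dark bar 14 mm wide (arm 42 mm long, top at case z 70). Axes turn with the button: y along the fin.
- right_button_fin (a point): The same for the right button, at case x -27, y -185, z 78.
- straightedge: Loose aluminium angle 274 mm long (y) with wooden grip, 0.2 to 0.42 kg. Origin on its underside below the grip; foot x -18 to 22, 4 mm thick; upright front blade 38 mm high, pushing face at x 22. Grip: upright block 14 (x) x 70 (y) mm in the middle, up to z 90. Starts standing on the side board, its length along case x, its blade on the left.
- carton_0: Soap bar carton 47 (x) x 64 (y) x 44 (z) mm, 0.08 to 0.15 kg, lying on the worktop to the right of the case; origin at the centre of its underside, z up. Two to four alike cartons are there; absent ones read None.
- carton_1: Soap bar carton 47 (x) x 64 (y) x 44 (z) mm, 0.08 to 0.15 kg, lying on the worktop to the right of the case; origin at the centre of its underside, z up. Two to four alike cartons are there; absent ones read None.
- carton_2: Soap bar carton 47 (x) x 64 (y) x 44 (z) mm, 0.08 to 0.15 kg, lying on the worktop to the right of the case; origin at the centre of its underside, z up. Two to four alike cartons are there; absent ones read None.
- carton_3: Soap bar carton 47 (x) x 64 (y) x 44 (z) mm, 0.08 to 0.15 kg, lying on the worktop to the right of the case; origin at the centre of its underside, z up. Two to four alike cartons are there; absent ones read None.
- spool: Bystander: thread spool 28 mm across, 43 mm high, standing among the cartons; leave it alone. Origin at its foot.
- dropper: Bystander: dropper bottle 33 mm across, 102 mm high; origin at its foot.
- bottle: Bystander: slim bottle 43 x 50 x 164 mm at the right front; origin at its foot.
There are look-alikes about, which are no part of the job. What is shaped like the carton_1 but yellow is not meant.

How it is judged:
By the outcome, as a careful person would: the job done as asked, in the order asked, and still so for the second after the job is handed in, with the robot touching nothing.
Of carton_0, carton_1, carton_2, carton_3 only 2 to 4 are there at a start; the rules pass over those that are not, and their reading is None.
At some moment in a run one of carton_0, carton_1, carton_2, carton_3 may be knocked a few centimetres aside while the robot is not near it.
It also fails if it takes over 210 s, if anything falls off the work surface, if the arm or the gripper's body presses on something with over 40 N, if the wrist force passes 120 N, or if a joint passes its speed limit or range.

## Working session

There is one attempt and no reset: what is moved stays moved. The work goes in short steps, Python scripts to look and compute and a tool call to move; the robot and the scene stay as the last step left them, time stands still between calls to the robot, and variables do not carry over. Pictures are saved under pics/ and viewed, at most 14 in all, crops included, and the job is handed in when it is done.

Besides the shell and the picture viewer there is one more tool, called after "Call:" as name(argument=value, ...), one argument or row to a line, values as JSON. apply_moves: Moves the arm, as the interface text tells. Scaled input: -1 to 1 covers 0.2 m each way for a shift and pi/2 rad each way for a turn. Its arguments: {"type":"object","properties":{"moves":{"type":"array"},"grip":{"type":"number"}},"required":["moves"]}

```bash
ls; mkdir -p pics; python3 - <<'E'
from plant import robot
import cv2
for n in("top","side"):
    i=robot.get_image(n); cv2.imwrite(f"pics/{n}0.png",i["frame"][:,:,::-1])
    print(n,{k:v for k,v in i.items() if k!="frame"})
print(robot.get_obs())
E
```

```text
pics
top {'vfov': 52.65095270493298, 'cx': 258.30643451486577, 'cy': 191.36085367235893, 'xyz': array([ 0.25811478, -0.15543297,  1.51419821]), 'orientation': array([ 0.70427304, -0.70363652,  0.06677305, -0.06660699])}
side {'vfov': 49.60447439946509, 'cx': 251.67791138622843, 'cy': 196.23346813020348, 'xyz': array([ 0.25645058, -1.24939824,  0.62333842]), 'orientation': array([ 0.83716487, -0.10897783,  0.06191778, -0.53239553])}
{'time': 0.1, 'qpos': array([-1.05380831,  0.50179381, -0.4268245 ,  1.55132182,  0.22076339,
        1.13829129, -0.21028766]), 'dq': array([-1.03844287e-04, -1.64979137e-03, -1.84638514e-03, -2.45348676e-03,
        1.40111555e-03,  1.38475185e-03,  1.99356750e-05]), 'tau': array([-1.09440231e-02, -5.70811987e+01, -5.83840013e+00, -2.81750321e+01,
        1.04651685e-02,  5.63116511e-03, -1.67493181e-05]), 'tcp_pos': array([0.16305732, 0.62857969, 0.23034948]), 'orientation': array([ 1.26526154e-01,  9.91962878e-01, -8.67778470e-04, -1.69353902e-04]), 'force': array([0.42925317, 0.40196981, 0.03766956]), 'wrist_torque': array([-0.01875897, -0.01081952,  0.03162839]), 'grip_force': 0.0, 'width': 0.0855567328545831}
```

View pics/top0.png

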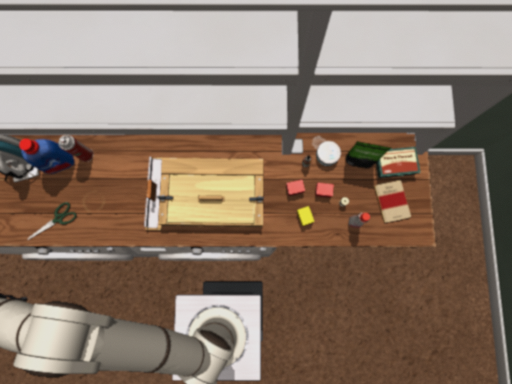

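View pics/side0.png

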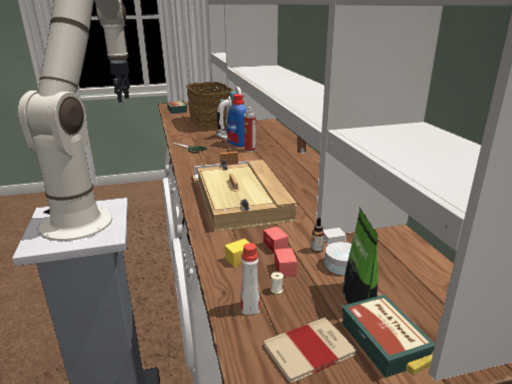

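The top view shows the case around (205,195), with buttons at (165,198) and (256,200). The straightedge is at (153,190), the red cartons at (296,187) and (325,190), the yellow decoy at (306,216) and the spool at (345,202). Next I'll write helpers and zoom in.

```bash
cat > h.py <<'E'
from plant import robot
import numpy as np, cv2
from scipy.spatial.transform import Rotation as R
def img(n):
    i=robot.get_image(n); i["f"]=192/np.tan(np.radians(i["vfov"]/2)); i["R"]=R.from_quat(i["orientation"]).as_matrix(); return i
def ray(i,px,z):
    px=np.atleast_2d(px).astype(float)
    d=np.c_[(px[:,0]-i["cx"])/i["f"],(px[:,1]-i["cy"])/i["f"],np.ones(len(px))]@i["R"].T
    return i["xyz"]+d*((z-i["xyz"][2])/d[:,2])[:,None]
def proj(i,P):
    c=(np.atleast_2d(P)-i["xyz"])@i["R"]
    return np.c_[c[:,0]/c[:,2]*i["f"]+i["cx"],c[:,1]/c[:,2]*i["f"]+i["cy"]]
def crop(i,x0,y0,w,h,s,name):
    cv2.imwrite(f"pics/{name}.png",cv2.resize(i["frame"][y0:y0+h,x0:x0+w,::-1],None,fx=s,fy=s,interpolation=cv2.INTER_CUBIC))
E
python3 - <<'E'
from h import *
t=img("top"); crop(t,135,145,160,100,5,"ctop")
s=img("side"); crop(s,175,145,160,120,5,"cside")
hsv=cv2.cvtColor(t["frame"],cv2.COLOR_RGB2HSV)
m=(((hsv[...,0]<8)|(hsv[...,0]>172))&(hsv[...,1]>120)&(hsv[...,2]>90)).astype(np.uint8)
c,_=cv2.findContours(m,0,2)
for k in c:
    if cv2.contourArea(k)>50: r=cv2.minAreaRect(k); print(r, ray(t,r[0],.044)[0], ray(t,[[300,187]],.044)[0])
# same in side
hsv=cv2.cvtColor(s["frame"],cv2.COLOR_RGB2HSV)
m=(((hsv[...,0]<8)|(hsv[...,0]>172))&(hsv[...,1]>120)&(hsv[...,2]>90)).astype(np.uint8)
for k in cv2.findContours(m,0,2)[0]:
    if cv2.contourArea(k)>100: print("s",cv2.boundingRect(k))
E
```

```text
((364.7500305175781, 216.75003051757812), (9.192388534545898, 9.899494171142578), 45.0) [ 0.44109392 -0.56129234  0.044     ] [ 0.55651372 -0.31681833  0.044     ]
((392.64141845703125, 199.8268280029297), (13.619392395019531, 27.1689395904541), 77.90524291992188) [ 0.50656908 -0.6717636   0.044     ] [ 0.55651372 -0.31681833  0.044     ]
((324.2692565917969, 188.84617614746094), (18.357141494750977, 13.271716117858887), 7.125016689300537) [ 0.54932626 -0.41041684  0.044     ] [ 0.55651372 -0.31681833  0.044     ]
((295.0160217285156, 186.58802795410156), (13.505852699279785, 18.24631690979004), 79.69515228271484) [ 0.55812091 -0.29757831  0.044     ] [ 0.55651372 -0.31681833  0.044     ]
((399.3465576171875, 166.96534729003906), (9.353349685668945, 34.925804138183594), 84.2894058227539) [ 0.63669744 -0.70629278  0.044     ] [ 0.55651372 -0.31681833  0.044     ]
((28.0, 145.5), (15.0, 18.0), 90.0) [0.72258156 0.75322945 0.044     ] [ 0.55651372 -0.31681833  0.044     ]
s (286, 325, 52, 48)
s (349, 305, 55, 50)
s (242, 242, 16, 19)
s (263, 226, 34, 51)
s (244, 118, 12, 32)
```

View pics/ctop.png

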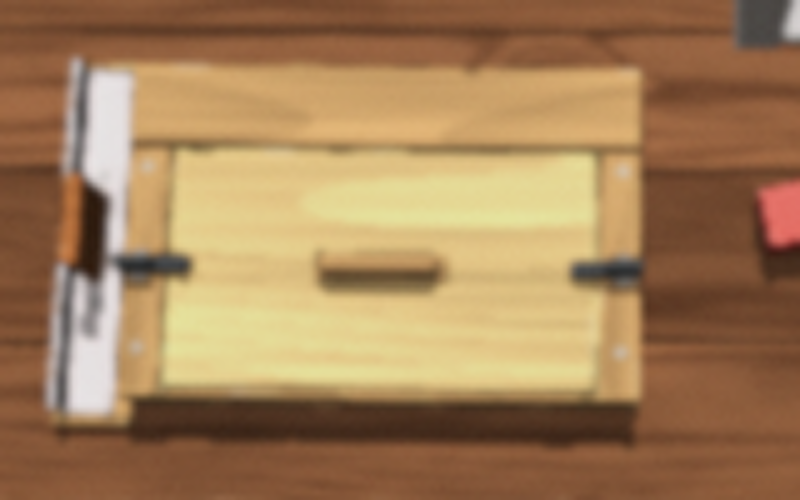

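View pics/cside.png

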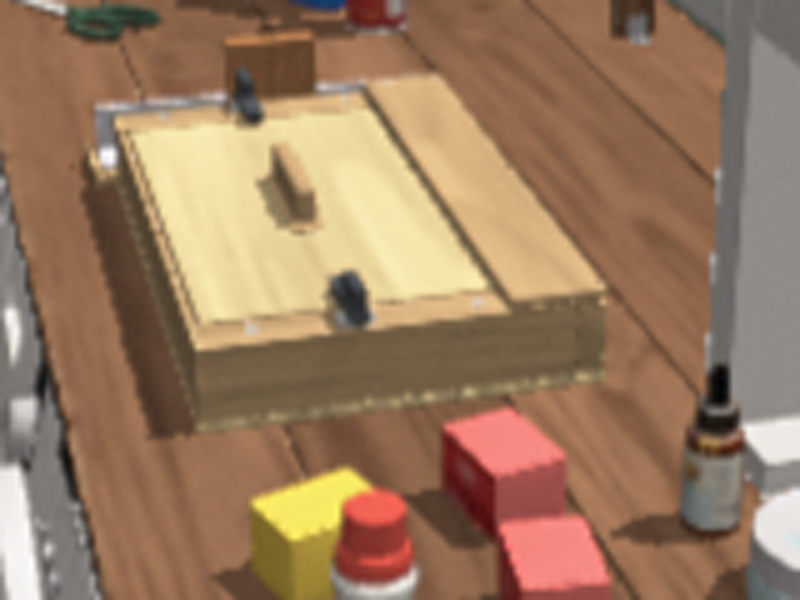

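```bash
cat > fit.py <<'E'
from h import *
from scipy.optimize import least_squares
t=img("top"); s=img("side")
T=[((640,68),(130,-197,66)),((640,147),(67,-197,66)),((637,402),(-127,-197,58)),((597,152),(65,-162.5,58)),((590,391),(-119,-162.5,58)),((163,387),(-119,162.5,58)),((172,152),(65,162.5,58)),((380,257),(-27,0,86)),((133,400),(-127,197,58)),((133,66),(130,197,66))]
S=[((606,292),(130,-197,66)),((198,350),(-127,-197,58)),((440,75),(130,197,66)),((118,120),(-127,197,58)),((200,428),(-127,-197,0)),((604,380),(130,-197,0))]
f=lambda L,x0,y0:(np.array([((a+.5)/5-.5+x0,(b+.5)/5-.5+y0) for (a,b),_ in L]),np.array([p for _,p in L])/1000)
pt,Pt=f(T,135,145); ps,Ps=f(S,175,145)
def res(q,parts=False):
    Rz=R.from_euler("z",q[2]).as_matrix(); o=np.array([q[0],q[1],0])
    a=proj(t,Pt@Rz.T+o)-pt; b=proj(s,Ps@Rz.T+o)-ps
    return (a,b) if parts else np.r_[a.ravel(),b.ravel()]
r=least_squares(res,[.55,0.05,0],loss="soft_l1",f_scale=.5); print(r.x)
a,b=res(r.x,1); print(a.round(1).tolist(),b.round(1).tolist())
np.save("case.npy",r.x)
E
python3 fit.py
```

```text
[ 0.53689964  0.02412806 -0.0052517 ]
[[0.4, -0.1], [0.3, -0.0], [0.7, -0.3], [-0.1, -0.1], [0.9, -0.3], [-0.0, 0.0], [0.6, -0.6], [-0.4, 0.9], [-3.3, -0.5], [-0.2, -0.3]] [[0.4, -1.5], [-1.0, -0.4], [-0.6, -0.7], [-1.9, -1.2], [-0.4, 1.2], [0.1, -0.1]]
```

```bash
cat >> h.py <<'E'
C=np.load("case.npy") if __import__("os").path.exists("case.npy") else None
def cw(x,y,z):  # case mm -> world m
    c,s=np.cos(C[2]),np.sin(C[2]); x,y,z=x/1e3,y/1e3,z/1e3
    return np.array([C[0]+c*x-s*y,C[1]+s*x+c*y,z])
def wc(p):
    c,s=np.cos(C[2]),np.sin(C[2]); d=np.asarray(p)[:2]-C[:2]; return np.array([c*d[0]+s*d[1],c*d[1]-s*d[0]])*1e3
def mv(p,head,p0=None,h0=None):
    """rows numbers to reach world p, tool-y heading deg; from p0,h0 or measured"""
    o=robot.get_obs(); M=R.from_quat(o["orientation"]).as_matrix()
    h=np.degrees(np.arctan2(M[1,1],M[0,1])); 
    if h0 is None:h0=h
    if p0 is None:p0=o["tcp_pos"]
    a=np.radians(h0); X=np.array([-np.sin(a)*-1*-1,np.cos(a),0]); Y=np.array([np.cos(a),np.sin(a),0]); 
    X=np.cross(Y,[0,0,-1]); d=np.asarray(p)-p0
    r=[d@X/.2,d@Y/.2,-d[2]/.2,-np.radians((head-h0+180)%360-180)/(np.pi/2)]
    print("from",np.round(p0,4),"h %.1f"%h0,"->",np.round(p,4),head,"row",np.round(r,3),"q7 %.2f"%o["qpos"][6]); return r
E
python3 - <<'E'
from h import *
t=img("top"); crop(t,0,125,170,125,4.7,"ltop")
print("LB",cw(-27,185,78),"RB",cw(-27,-185,78))
for p in [(92,160),(76,205),(26,238),(150,248),(60,248),(143,228)]: print(p,ray(t,[p],0.)[0])
mv(cw(-27,185,150),C[2]*57.3)
E
```

```text
LB [0.51087157 0.20926731 0.078     ] RB [ 0.50892845 -0.16072759  0.078     ]
(92, 160) [0.67580303 0.5154205  0.        ]
(76, 205) [0.49214941 0.56360684 0.        ]
(26, 238) [0.36239866 0.74617327 0.        ]
(150, 248) [0.32437001 0.26270069 0.        ]
(60, 248) [0.32406119 0.61045605 0.        ]
(143, 228) [0.40163769 0.29413039 0.        ]
from [0.1632 0.6291 0.2311] h 75.5 -> [0.5109 0.2093 0.15  ] -0.3009226289371103 row [-2.21  -1.595  0.405  0.842] q7 -0.21
```

View pics/ltop.png

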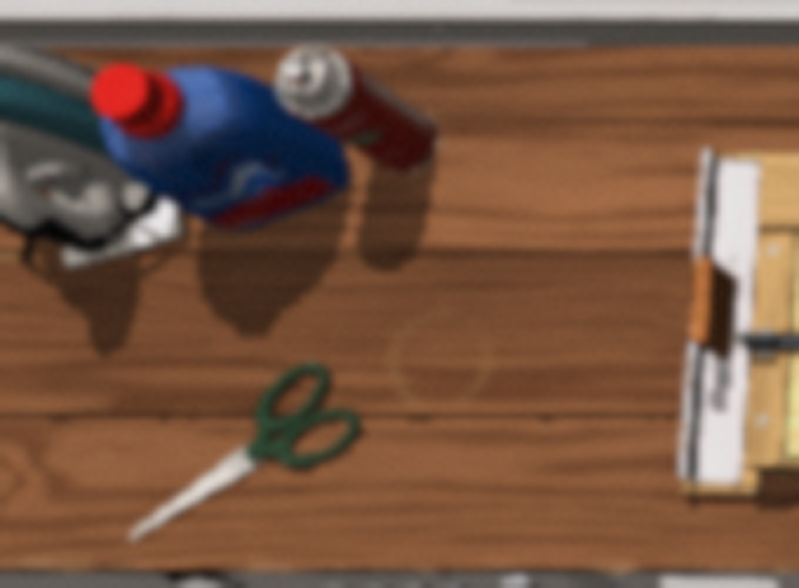

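Call:
apply_moves(
  moves=[
    [-1, -0.72, 0, 0],
    [-1, -0.72, 0, 0],
    [-1, -0.72, 0, 0],
    [-1, -0.72, 0, 0],
    [-1, -0.72, 0, 0],
    [-1, -0.72, 0, 0],
    [-1, -0.72, 0, 0],
  ],
  grip=0.5,
)

```text
time: 0.93
tcp_pos: [0.328, 0.4319, 0.231]
orientation: [0.132, 0.991, -0.002, 0.002]
force: [0.5, -0.8, -0.4]
width: 0.0424
grip_force: 0.0
```

Call:
apply_moves(
  moves=[
    [-1, -0.72, 0, 0.5],
    [-1, -0.72, 0, 0.5],
    [-1, -0.72, 0, 0.5],
    [-1, -0.72, 0, 0.5],
    [-1, -0.72, 0, 0.5],
    [-1, -0.72, 0, 0.5],
    [-1, -0.72, 0, 0.5],
    [-1, -0.72, 0, 0.5],
  ],
)

```text
time: 1.6
tcp_pos: [0.4799, 0.2473, 0.2313]
orientation: [0.5, 0.866, -0.0, 0.0]
force: [-1.2, 0.6, 0.3]
width: 0.0428
grip_force: 0.0
```

```bash
python3 - <<'E'
from h import *
mv(cw(-27,185,74),C[2]*57.3); print(robot.get_obs()["width"],robot.get_obs()["qpos"].round(2))
E
```

```text
from [0.4799 0.2473 0.2313] h 30.0 -> [0.5109 0.2093 0.074 ] -0.3009226289371103 row [-0.242  0.039  0.787  0.337] q7 -0.04
0.042773090373575476 [-0.42  0.28 -0.13  1.84  0.04  1.03 -0.04]
```

Call:
apply_moves(
  moves=[
    [-0.24, 0.04, 0.3, 0.337],
    [-0.24, 0.04, 0.5, 0.337],
    [-0.24, 0.04, 0.6, 0.337],
    [-0.24, 0.04, 0.6, 0.337],
    [-0.24, 0.04, 0.6, 0.337],
    [-0.24, 0.04, 0.6, 0.337],
  ],
)

```text
time: 2.1
tcp_pos: [0.5075, 0.2141, 0.1098]
orientation: [0.705, 0.709, -0.001, -0.001]
force: [-0.2, 0.4, 0.4]
width: 0.0424
grip_force: 0.0
```

```bash
python3 - <<'E'
from h import *
mv(cw(-27,185,74),C[2]*57.3)
s=img("side"); crop(s,160,100,160,120,5,"b1")
t=img("top"); cv2.imwrite("pics/b1t.png",t["frame"][:,:,::-1])
E
```

```text
from [0.5075 0.2141 0.1098] h 0.3 -> [0.5109 0.2093 0.074 ] -0.3009226289371103 row [-0.024  0.017  0.179  0.007] q7 -0.45
```

View pics/b1.png

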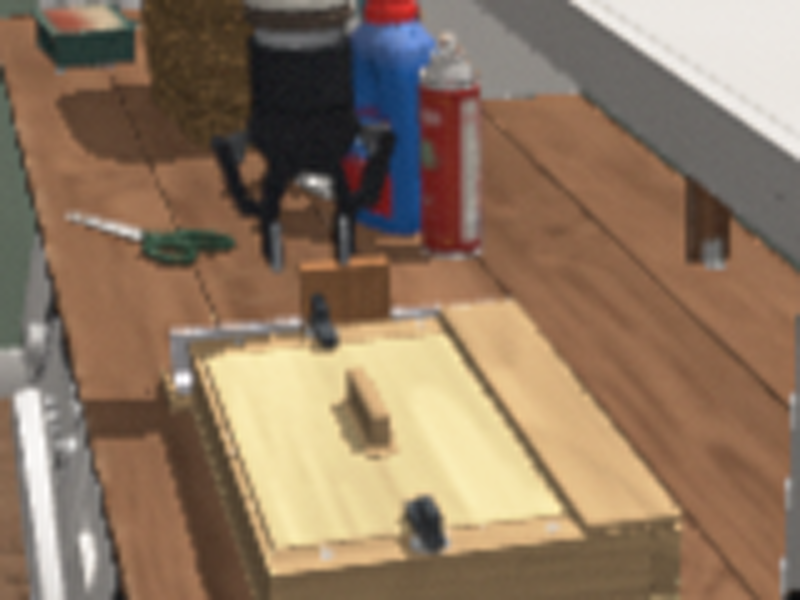

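The fingers straddle the left fin at about (320,320) in the crop. Next I'll descend, grip and turn.

Call:
apply_moves(
  moves=[
    [-0.024, 0.017, 0.1, 0.007],
    [-0.024, 0.017, 0.18, 0.007],
    [-0.024, 0.017, 0.18, 0.007],
  ],
)

```text
time: 2.45
tcp_pos: [0.511, 0.208, 0.0737]
orientation: [0.709, 0.705, -0.001, -0.001]
force: [-1.1, -1.2, -0.6]
width: 0.043
grip_force: 0.0
```

Call:
apply_moves(
  moves=[
    [0, 0, 0, 0],
    [0, 0, 0, 0],
    [0, 0, 0, 0],
    [0, 0, 0, 0],
    [0, 0, 0, 0],
    [0, 0, 0, 0],
  ],
  grip=1,
)

```text
time: 2.95
tcp_pos: [0.5138, 0.2088, 0.0769]
orientation: [0.71, 0.704, 0.001, 0.0]
force: [-0.7, 0.7, 6.5]
width: 0.0081
grip_force: 61.7
```

Call:
apply_moves(
  moves=[
    [0, 0, 0, -0.05],
    [0, 0, 0, -0.1],
    [0, 0, 0, -0.15],
    [0, 0, 0, -0.2],
    [0, 0, 0, -0.25],
    [0, 0, 0, -0.3],
    [0, 0, 0, -0.35],
    [0, 0, 0, -0.4],
  ],
)

```text
time: 3.62
tcp_pos: [0.516, 0.2095, 0.077]
orientation: [0.456, 0.89, 0.003, 0.002]
force: [6.4, 1.5, -0.9]
width: 0.0078
grip_force: 60.7
```

Call:
apply_moves(
  moves=[
    [0, 0, 0, -0.06],
    [0, 0, 0, -0.12],
    [0, 0, 0, -0.18],
    [0, 0, 0, -0.24],
    [0, 0, 0, -0.3],
    [0, 0, 0, -0.36],
    [0, 0, 0, -0.42],
    [0, 0, 0, -0.48],
  ],
)

```text
time: 4.28
tcp_pos: [0.5175, 0.2118, 0.077]
orientation: [0.096, 0.995, 0.004, 0.005]
force: [10.3, 8.3, -7.4]
width: 0.0073
grip_force: 59.9
```

Call:
apply_moves(
  moves=[
    [0, 0, 0, -0.05],
    [0, 0, 0, -0.06],
    [0, 0, 0, -0.06],
  ],
)

```text
time: 4.53
tcp_pos: [0.5176, 0.2121, 0.077]
orientation: [0.05, 0.999, 0.004, 0.005]
force: [10.8, 8.1, -8.6]
width: 0.0076
grip_force: 60.0
```

Call:
apply_moves(
  moves=[
    [0, 0, 0, 0],
    [0, 0, 0, 0],
    [0, 0, 0, 0],
    [0, 0, -0.1, 0],
    [0, 0, -0.25, 0],
    [0, 0, -0.4, 0],
    [0, 0, -0.5, 0],
    [0, 0, -0.5, 0],
  ],
  grip=0.7,
)

```text
time: 5.2
tcp_pos: [0.5152, 0.2088, 0.18]
orientation: [0.052, 0.999, 0.001, 0.003]
force: [0.2, 0.3, 0.2]
width: 0.0255
grip_force: 0.0
```

```bash
python3 - <<'E'
from h import *
mv(cw(-27,-185,120),C[2]*57.3)
print(robot.get_obs()["width"],proj(img("top"),cw(-27,185,86)))
t=img("top"); crop(t,140,150,135,90,5.9,"b2t")
E
```

```text
from [0.5152 0.2088 0.18  ] h 84.1 -> [ 0.5089 -0.1607  0.12  ] -0.3009226289371103 row [-0.159 -1.841  0.3    0.938] q7 0.87
0.02551564979449097 [[160.65644604 196.60598711]]
```

View pics/b2t.png

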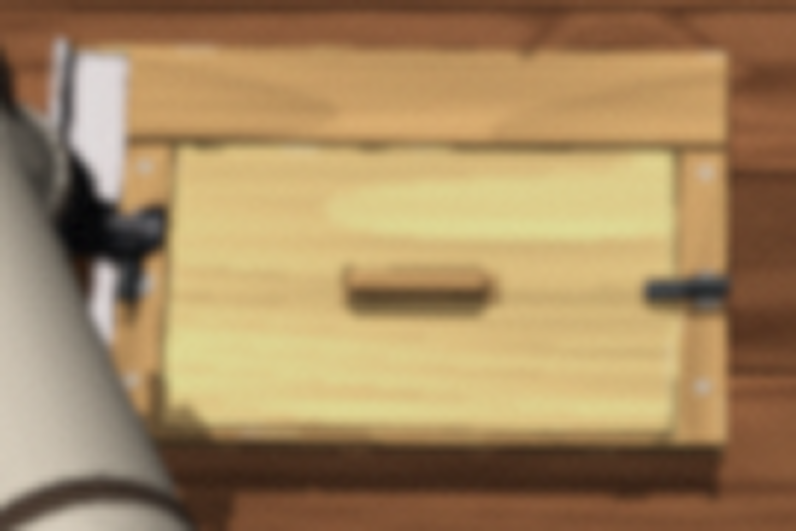

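Call:
apply_moves(
  moves=[
    [0, -0.95, 0, 0.4],
    [0, -0.95, 0, 0.4],
    [0, -0.95, 0, 0.4],
    [0, -0.95, 0, 0.4],
    [0, -0.95, 0, 0.4],
    [0, -0.95, 0, 0.4],
    [0, -0.95, 0, 0.4],
  ],
  grip=0.5,
)

```text
time: 5.88
tcp_pos: [0.4916, 0.0168, 0.1739]
orientation: [0.359, 0.933, -0.001, -0.001]
force: [0.4, 1.1, -0.4]
width: 0.0427
grip_force: 0.0
```

```bash
python3 - <<'E'
from h import *
C[0]+=.004
mv(cw(-27,-185,110),C[2]*57.3)
E
```

```text
from [0.4916 0.0168 0.1739] h 47.9 -> [ 0.5129 -0.1607  0.11  ] -0.3009226289371103 row [-0.674 -0.587  0.319  0.536] q7 0.67
```

Call:
apply_moves(
  moves=[
    [-0.67, -0.59, 0, 0.536],
    [-0.67, -0.59, 0, 0.536],
    [-0.67, -0.59, 0, 0.536],
    [-0.67, -0.59, 0, 0.536],
    [-0.67, -0.59, 0.2, 0.536],
    [-0.67, -0.59, 0.3, 0.536],
    [-0.67, -0.59, 0.3, 0.536],
    [-0.67, -0.59, 0.3, 0.536],
  ],
)

```text
time: 6.55
tcp_pos: [0.5124, -0.1564, 0.1124]
orientation: [0.708, 0.706, -0.001, -0.003]
force: [0.1, 0.5, 0.8]
width: 0.0424
grip_force: 0.0
```

```bash
python3 - <<'E'
from h import *
t=img("top"); s=img("side"); crop(t,140,150,135,90,5.9,"b3t");crop(s,160,100,160,120,5,"b3s")
C[0]+=.004
mv(cw(-27,-185,77),C[2]*57.3)
E
```

```text
from [ 0.5144 -0.1567  0.1146] h 0.2 -> [ 0.5129 -0.1607  0.077 ] -0.3009226289371103 row [-0.02  -0.007  0.188  0.006] q7 0.26
```

View pics/b3s.png

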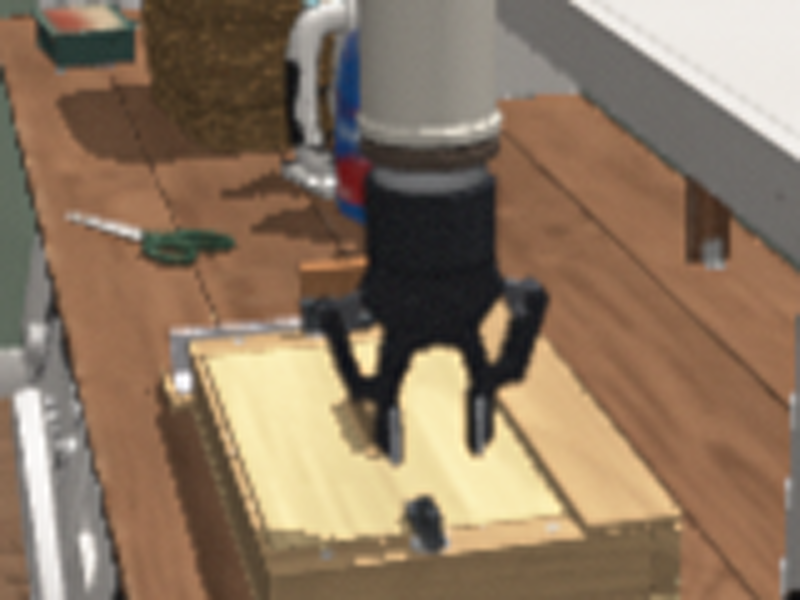

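The fingers are centred over the right fin at about (425,520). Next is grip and turn.

Call:
apply_moves(
  moves=[
    [-0.02, -0.007, 0.1, 0.006],
    [-0.02, -0.007, 0.188, 0.006],
    [-0.02, -0.007, 0.188, 0.006],
  ],
)

```text
time: 6.9
tcp_pos: [0.5113, -0.161, 0.0757]
orientation: [0.71, 0.705, -0.001, -0.002]
force: [-0.6, 0.1, 0.4]
width: 0.0428
grip_force: 0.0
```

Call:
apply_moves(
  moves=[
    [0, 0, 0, 0],
    [0, 0, 0, 0],
    [0, 0, 0, 0],
    [0, 0, 0, 0],
    [0, 0, 0, 0],
    [0, 0, 0, 0],
  ],
  grip=1,
)

```text
time: 7.4
tcp_pos: [0.5102, -0.1621, 0.0787]
orientation: [0.711, 0.703, -0.001, -0.002]
force: [-7.4, 1.4, 7.6]
width: 0.0076
grip_force: 59.1
```

Call:
apply_moves(
  moves=[
    [0, 0, 0, -0.06],
    [0, 0, 0, -0.12],
    [0, 0, 0, -0.18],
    [0, 0, 0, -0.24],
    [0, 0, 0, -0.3],
    [0, 0, 0, -0.36],
    [0, 0, 0, -0.42],
    [0, 0, 0, -0.48],
  ],
)

```text
time: 8.07
tcp_pos: [0.5132, -0.1609, 0.0788]
orientation: [0.4, 0.917, 0.001, 0.0]
force: [0.4, 3.3, -1.6]
width: 0.0079
grip_force: 58.5
```

Call:
apply_moves(
  moves=[
    [0, 0, 0, -0.06],
    [0, 0, 0, -0.12],
    [0, 0, 0, -0.18],
    [0, 0, 0, -0.24],
    [0, 0, 0, -0.3],
    [0, 0, 0, -0.36],
    [0, 0, 0, -0.42],
    [0, 0, 0, -0.46],
  ],
)

```text
time: 8.73
tcp_pos: [0.5146, -0.158, 0.0788]
orientation: [0.049, 0.999, 0.002, 0.001]
force: [3.0, 10.8, -3.1]
width: 0.0074
grip_force: 58.6
```

Call:
apply_moves(
  moves=[
    [0, 0, 0, 0],
    [0, 0, 0, 0],
    [0, 0, 0, 0],
    [0, 0, -0.1, 0],
    [0, 0, -0.25, 0],
    [0, 0, -0.4, 0],
    [0, 0, -0.5, 0],
    [0, 0, -0.5, 0],
  ],
  grip=0.7,
)

```text
time: 9.4
tcp_pos: [0.516, -0.164, 0.1831]
orientation: [0.054, 0.999, -0.002, 0.004]
force: [0.4, 0.9, 0.4]
width: 0.0258
grip_force: 0.0
```

```bash
python3 - <<'E'
from h import *
C[0]+=.003
mv(cw(-27,0,140),C[2]*57.3)
E
```

```text
from [ 0.516  -0.164   0.1831] h 83.8 -> [0.5129 0.0243 0.14  ] -0.3009226289371103 row [0.117 0.934 0.216 0.935] q7 1.58
```

Call:
apply_moves(
  moves=[
    [0.12, 0.94, 0, 0.93],
    [0.12, 0.94, 0, 0.93],
    [0.12, 0.94, 0, 0.93],
    [0.12, 0.94, 0, 0.93],
    [0.12, 0.94, 0, 0.93],
    [0.12, 0.94, 0, 0.93],
    [0.12, 0.94, 0.1, 0.93],
    [0.12, 0.94, 0.2, 0.93],
  ],
  grip=0.5,
)

```text
time: 10.07
tcp_pos: [0.51, 0.0277, 0.1384]
orientation: [0.507, 0.862, 0.001, 0.002]
force: [-0.1, -0.7, -0.4]
width: 0.0428
grip_force: 0.0
```

Call:
apply_moves(
  moves=[
    [0, 0, 0, 0.3],
    [0, 0, 0, 0.3],
    [0, 0, 0, 0.3],
    [0, 0, 0, 0.3],
  ],
)

```text
time: 10.4
tcp_pos: [0.5085, 0.0264, 0.1374]
orientation: [0.695, 0.719, -0.0, 0.0]
force: [-0.1, -0.1, 0.1]
width: 0.0428
grip_force: 0.0
```

```bash
python3 - <<'E'
from h import *
C[:]=[.539,.025,-.010]; np.save("case.npy",C)
mv(cw(-27,0,64),C[2]*57.3)
s=img("side"); t=img("top"); a=cv2.resize(t["frame"][150:240,140:275],None,fx=4,fy=4,interpolation=2); b=cv2.resize(s["frame"][150:250,180:315],None,fx=4,fy=3,interpolation=2)
cv2.imwrite("pics/b4.png",np.vstack([a,b[:240]])[:,:,::-1])
E
```

```text
from [0.5085 0.0264 0.1374] h 1.9 -> [0.512  0.0253 0.064 ] -0.573 row [-0.006  0.017  0.367  0.028] q7 -0.15
```

View pics/b4.png

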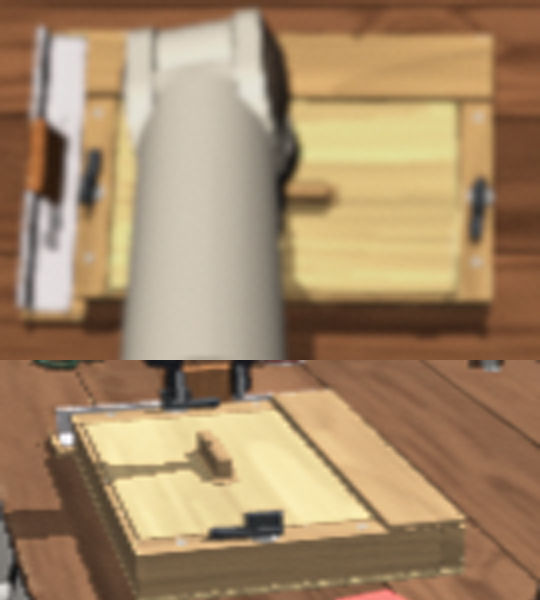

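Both buttons are aside, with the bars along x. Now I'll grip the panel block.

Call:
apply_moves(
  moves=[
    [-0.006, 0.017, 0.15, 0.028],
    [-0.006, 0.017, 0.28, 0.028],
    [-0.006, 0.017, 0.345, 0.028],
    [-0.006, 0.017, 0.345, 0.028],
  ],
)

```text
time: 10.83
tcp_pos: [0.5095, 0.0254, 0.0658]
orientation: [0.707, 0.707, -0.002, -0.002]
force: [-0.6, 0.4, 0.5]
width: 0.0429
grip_force: 0.0
```

Call:
apply_moves(
  moves=[
    [0, 0, 0, 0],
    [0, 0, 0, 0],
    [0, 0, 0, 0],
    [0, 0, 0, 0],
    [0, 0, 0, 0],
    [0, 0, 0, 0],
  ],
  grip=1,
)

```text
time: 11.33
tcp_pos: [0.5132, 0.0259, 0.0699]
orientation: [0.708, 0.706, 0.001, 0.001]
force: [-0.3, 0.4, 7.4]
width: 0.0125
grip_force: 61.3
```

Call:
apply_moves(
  moves=[
    [0, 0, -0.02, 0],
    [0, 0, -0.05, 0],
    [0, 0, -0.1, 0],
    [0, 0, -0.2, 0],
    [0, 0, -0.3, 0],
    [0, 0, -0.4, 0],
    [0, 0, -0.5, 0],
    [0, 0, -0.5, 0],
  ],
)

```text
time: 12.0
tcp_pos: [0.5149, 0.0263, 0.1731]
orientation: [0.708, 0.706, 0.003, 0.002]
force: [1.3, 0.0, -2.8]
width: 0.0127
grip_force: 60.0
```

Call:
apply_moves(
  moves=[
    [0.2, 0, -0.05, 0],
    [0.4, 0, -0.05, 0],
    [0.6, 0, -0.05, 0],
    [0.8, 0, -0.05, 0],
    [0.95, 0, -0.05, 0],
    [0.95, 0, -0.05, 0],
    [0.95, 0, -0.05, 0],
  ],
)

```text
time: 12.58
tcp_pos: [0.5114, 0.2188, 0.1779]
orientation: [0.706, 0.708, -0.0, -0.001]
force: [-1.0, -0.8, -3.6]
width: 0.0123
grip_force: 59.9
```

Call:
apply_moves(
  moves=[
    [0.15, 0, 0, -0.07],
    [0.3, 0, 0, -0.14],
    [0.45, 0, 0, -0.21],
    [0.6, 0, 0, -0.28],
    [0.75, 0, 0, -0.35],
    [0.9, 0, 0, -0.42],
    [0.95, 0, 0, -0.49],
    [0.95, 0, 0, -0.5],
  ],
)

```text
time: 13.25
tcp_pos: [0.5122, 0.4083, 0.1777]
orientation: [0.381, 0.925, 0.0, -0.001]
force: [-0.2, -0.1, -4.0]
width: 0.0125
grip_force: 60.0
```

```bash
python3 - <<'E'
from h import *
mv([.515,.408,.1],90)
E
```

```text
from [0.5122 0.4083 0.1777] h 45.3 -> [0.515 0.408 0.1  ] 90 row [-0.011  0.009  0.388 -0.497] q7 -0.13
```

Call:
apply_moves(
  moves=[
    [-0.01, 0.01, 0, -0.08],
    [-0.01, 0.01, 0, -0.16],
    [-0.01, 0.01, 0, -0.24],
    [-0.01, 0.01, 0, -0.32],
    [-0.01, 0.01, 0, -0.4],
    [-0.01, 0.01, 0, -0.497],
    [-0.01, 0.01, 0.1, -0.497],
    [-0.01, 0.01, 0.3, -0.497],
  ],
)

```text
time: 13.92
tcp_pos: [0.521, 0.4057, 0.1229]
orientation: [0.006, 1.0, 0.002, 0.004]
force: [1.6, 0.3, -3.2]
width: 0.0123
grip_force: 59.9
```

```bash
python3 - <<'E'
from h import *
mv([.515,.408,.021],90)
t=img("top"); s=img("side"); a=cv2.resize(t["frame"][130:250,20:180],None,fx=4,fy=4,interpolation=2); 
cv2.imwrite("pics/p1.png",a[:,:,::-1])
E
```

```text
from [0.521  0.4057 0.1229] h 89.3 -> [0.515 0.408 0.021] 90 row [ 0.03   0.011  0.509 -0.007] q7 0.54
```

View pics/p1.png

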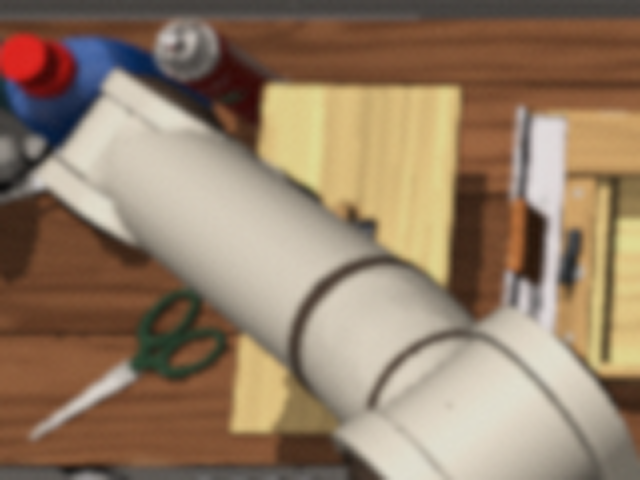

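Held level, the panel is clear of the can at (240,100), the scissors at (160,340) and the straightedge. Now I'll lower it.

Call:
apply_moves(
  moves=[
    [0.08, -0.018, 0.1, -0.007],
    [0.08, -0.018, 0.2, -0.007],
    [0.08, -0.018, 0.3, -0.007],
    [0.08, -0.018, 0.4, -0.007],
    [0.08, -0.018, 0.46, -0.007],
    [0.08, -0.018, 0.49, -0.007],
    [0.08, -0.018, 0.503, -0.007],
    [0.08, -0.018, 0.506, -0.007],
  ],
)

```text
time: 14.68
tcp_pos: [0.5008, 0.4004, 0.02]
orientation: [-0.0, 1.0, -0.002, 0.0]
force: [-6.3, -7.9, 14.6]
width: 0.0127
grip_force: 62.4
```

Call:
apply_moves(
  moves=[
    [0, 0, 0, 0],
    [0, 0, 0, 0],
  ],
)

```text
time: 14.85
tcp_pos: [0.5013, 0.4012, 0.02]
orientation: [-0.0, 1.0, -0.001, 0.001]
force: [-3.2, -3.8, 6.5]
width: 0.0128
grip_force: 61.3
```

Call:
apply_moves(
  moves=[
    [0, 0, 0, 0],
    [0, 0, 0, 0],
    [0, 0, 0, 0],
    [0, 0, -0.1, 0],
    [0, 0, -0.3, 0],
    [0, 0, -0.5, 0],
    [0, 0, -0.7, 0],
    [0, 0, -0.95, 0],
  ],
  grip=0.5,
)

```text
time: 15.52
tcp_pos: [0.5, 0.4026, 0.2011]
orientation: [-0.002, 1.0, 0.0, -0.0]
force: [0.4, 0.5, 0.5]
width: 0.0428
grip_force: 0.0
```

Call:
apply_moves(
  moves=[
    [0.7, -1, 0, 0],
    [0.7, -1, 0, 0],
    [0.7, -1, 0, 0],
    [0.7, -1, 0, 0],
    [0.7, -1, 0, 0],
    [0.7, -1, 0, 0],
    [0.7, -1, 0, 0],
  ],
)

```text
time: 16.1
tcp_pos: [0.3564, 0.1955, 0.198]
orientation: [0.0, 1.0, -0.004, -0.002]
force: [-0.6, -1.3, -0.6]
width: 0.0427
grip_force: 0.0
```

```bash
cat > carts.py <<'E'
from h import *
def cartons(t,z=.044):
    hsv=cv2.cvtColor(t["frame"],cv2.COLOR_RGB2HSV)
    m=(((hsv[...,0]<8)|(hsv[...,0]>172))&(hsv[...,1]>110)&(hsv[...,2]>170)).astype(np.uint8)
    out=[]
    for k in cv2.findContours(m,0,2)[0]:
        if 100<cv2.contourArea(k)<400:
            (c,wh,a)=cv2.minAreaRect(k); b=cv2.boxPoints((c,(wh[0]+1,wh[1]+1),a)); w=ray(t,b,z)[:,:2]
            e1,e2=w[1]-w[0],w[2]-w[1]; L=e1 if np.linalg.norm(e1)>np.linalg.norm(e2) else e2
            out.append((w.mean(0),np.degrees(np.arctan2(L[1],L[0]))%180,np.linalg.norm(e1)*1e3,np.linalg.norm(e2)*1e3,np.round(c)))
    return out
if __name__=="__main__":
    t=img("top")
    for c in cartons(t): print(np.round(c[0],4),*[np.round(v,1) for v in c[1:]])
    cv2.imwrite("pics/now.png",cv2.resize(t["frame"][130:250,20:390],None,fx=2.1,fy=2.1,interpolation=2)[:,:,::-1])
    print(robot.get_obs()["tcp_pos"],robot.get_obs()["qpos"].round(2))
E
python3 carts.py
```

```text
[ 0.5499 -0.4119] 82.7 48.1 65.1 [325. 189.]
[ 0.5591 -0.2998] 104.3 64.4 47.8 [296. 186.]
[0.35935417 0.19864022 0.19914775] [ 0.11  0.13 -0.73  2.14  0.11  0.91  0.89]
```

View pics/now.png

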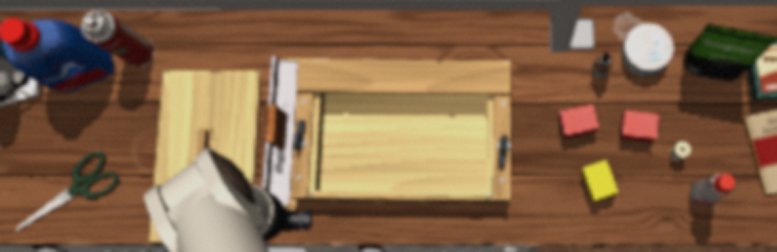

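```bash
python3 - <<'E'
from h import *
t=img("top"); s=img("side")
print("dropper foot side->", ray(s,[(318,248)],0.)[0], "spool", ray(s,[(277,290)],0.)[0])
mv([.45,-.0,.2],50)
E
```

```text
dropper foot side-> [ 6.71655408e-01 -3.40915301e-01  1.11022302e-16] spool [ 0.5060578  -0.48765806  0.        ]
from [0.3619 0.2025 0.2001] h 90.1 -> [ 0.45 -0.    0.2 ] 50 row [-4.380e-01 -1.013e+00  1.000e-03  4.460e-01] q7 0.89
```

Call:
apply_moves(
  moves=[
    [-0.45, -1, 0, 0.4],
    [-0.45, -1, 0, 0.4],
    [-0.45, -1, 0, 0.4],
    [-0.45, -1, 0, 0.4],
    [-0.45, -1, 0, 0.4],
    [-0.45, -1, 0, 0.4],
    [-0.45, -1, 0, 0.4],
  ],
  grip=0.25,
)

```text
time: 16.83
tcp_pos: [0.4544, -0.0004, 0.1992]
orientation: [0.31, 0.951, 0.0, 0.001]
force: [0.3, 0.6, 0.3]
width: 0.064
grip_force: 0.0
```

```bash
python3 - <<'E'
from h import *
print(robot.get_obs()["width"]);mv([.5600,-.2995,.1],14.3)
E
```

```text
0.0639855097733877
from [ 4.544e-01 -4.000e-04  1.992e-01] h 53.9 -> [ 0.56   -0.2995  0.1   ] 14.3 row [-1.308 -0.897  0.496  0.44 ] q7 0.78
```

Call:
apply_moves(
  moves=[
    [-1, -0.69, 0, 0.44],
    [-1, -0.69, 0, 0.44],
    [-1, -0.69, 0, 0.44],
    [-1, -0.69, 0, 0.44],
    [-1, -0.69, 0, 0.44],
    [-1, -0.69, 0, 0.44],
    [-1, -0.69, 0, 0.44],
    [-1, -0.69, 0, 0.44],
  ],
)

```text
time: 17.5
tcp_pos: [0.5343, -0.2269, 0.1984]
orientation: [0.612, 0.791, 0.0, -0.0]
force: [-0.2, 1.1, -0.7]
width: 0.0638
grip_force: 0.0
```

```bash
python3 - <<'E'
from carts import *
for c in cartons(img("top")): print(np.round(c[0],4),*[np.round(v,1) for v in c[1:]])
mv([.5600,-.2995,.013],14.3)
E
```

```text
[ 0.5508 -0.4114] 90.1 62.0 47.3 [324. 188.]
from [ 0.534  -0.2248  0.1984] h 14.7 -> [ 0.56   -0.2995  0.013 ] 14.3 row [-0.394  0.031  0.927  0.005] q7 0.53
```

Call:
apply_moves(
  moves=[
    [-0.39, 0.03, 0.1, 0.005],
    [-0.39, 0.03, 0.3, 0.005],
    [-0.39, 0.03, 0.5, 0.005],
    [-0.39, 0.03, 0.68, 0.005],
    [-0.39, 0.03, 0.68, 0.005],
    [-0.39, 0.03, 0.68, 0.005],
  ],
)

```text
time: 18.05
tcp_pos: [0.5559, -0.2962, 0.0591]
orientation: [0.613, 0.79, 0.0, -0.005]
force: [0.5, 0.3, -0.1]
width: 0.0643
grip_force: 0.0
```

```bash
python3 - <<'E'
from h import *
mv([.5600,-.2995,.013],14.3)
s=img("side"); crop(s,215,190,130,95,6,"c1")
E
```

```text
from [ 0.5559 -0.2962  0.0591] h 14.3 -> [ 0.56   -0.2995  0.013 ] 14.3 row [-0.021  0.016  0.231  0.   ] q7 0.59
```

View pics/c1.png

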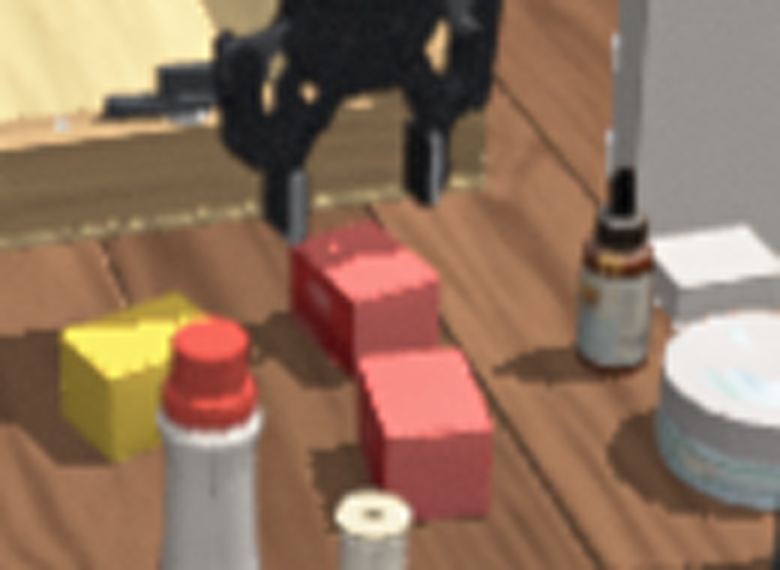

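Carton A at (365,290) is lined up between the fingers. Now descend and grip.

Call:
apply_moves(
  moves=[
    [-0.021, 0.016, 0.06, 0],
    [-0.021, 0.016, 0.12, 0],
    [-0.021, 0.016, 0.18, 0],
    [-0.021, 0.016, 0.23, 0],
    [-0.021, 0.016, 0.23, 0],
  ],
)

```text
time: 18.52
tcp_pos: [0.5607, -0.3029, 0.0149]
orientation: [0.615, 0.789, -0.0, -0.002]
force: [-0.9, 0.4, -0.4]
width: 0.0642
grip_force: 0.0
```

Call:
apply_moves(
  moves=[
    [0, 0, 0, 0],
    [0, 0, 0, 0],
    [0, 0, 0, 0],
    [0, 0, 0, 0],
    [0, 0, 0, 0],
  ],
  grip=1,
)

```text
time: 18.93
tcp_pos: [0.5625, -0.304, 0.0175]
orientation: [0.615, 0.789, 0.0, 0.0]
force: [-0.2, 1.1, -0.5]
width: 0.0467
grip_force: 61.2
```

Call:
apply_moves(
  moves=[
    [0, 0, -0.1, 0],
    [0, 0, -0.3, 0],
    [0, 0, -0.5, 0],
    [0, 0, -0.7, 0],
    [0, 0, -0.7, 0],
  ],
)

```text
time: 19.35
tcp_pos: [0.5677, -0.3064, 0.1668]
orientation: [0.615, 0.789, 0.001, 0.007]
force: [2.5, -1.1, 0.6]
width: 0.0464
grip_force: 61.5
```

```bash
python3 - <<'E'
from h import *
h=C[2]*57.3
print(robot.get_obs()["width"]);mv(cw(0,-37,150),h); mv(cw(0,-37,20),h,cw(0,-37,150),h)
E
```

```text
0.04640896334407273
from [ 0.5677 -0.3064  0.1668] h 14.1 -> [ 0.5386 -0.012   0.15  ] -0.573 row [1.463 0.218 0.084 0.163] q7 0.61
from [ 0.5386 -0.012   0.15  ] h -0.6 -> [ 0.5386 -0.012   0.02  ] -0.573 row [ 0.    0.    0.65 -0.  ] q7 0.61
```

Call:
apply_moves(
  moves=[
    [0.9, 0.13, 0, 0.163],
    [0.9, 0.13, 0, 0.163],
    [0.9, 0.13, 0, 0.163],
    [0.9, 0.13, 0, 0.163],
    [0.9, 0.13, 0, 0.163],
    [0.9, 0.13, 0, 0.163],
  ],
)

```text
time: 19.85
tcp_pos: [0.5435, -0.1161, 0.1573]
orientation: [0.707, 0.707, 0.001, -0.001]
force: [-0.8, 0.3, -0.1]
width: 0.0466
grip_force: 61.4
```

```bash
python3 - <<'E'
from h import *
h=C[2]*57.3
mv(cw(0,-39,150),h)
E
```

```text
from [ 0.5435 -0.1161  0.1573] h -0.1 -> [ 0.5386 -0.014   0.15  ] -0.573 row [ 0.511 -0.025  0.037  0.006] q7 0.08
```

Call:
apply_moves(
  moves=[
    [0.51, -0.025, 0.03, 0.006],
    [0.51, -0.025, 0.03, 0.006],
    [0.51, -0.025, 0.03, 0.006],
    [0.51, -0.025, 0.2, 0.006],
    [0.51, -0.025, 0.4, 0.006],
    [0.51, -0.025, 0.45, 0.006],
    [0.51, -0.025, 0.45, 0.006],
  ],
)

```text
time: 20.43
tcp_pos: [0.5364, -0.0219, 0.064]
orientation: [0.714, 0.7, -0.003, -0.003]
force: [0.4, 0.3, -1.6]
width: 0.0464
grip_force: 61.5
```

```bash
python3 - <<'E'
from h import *
h=C[2]*57.3
mv(cw(0,-39,26),h)
E
```

```text
from [ 0.5364 -0.0219  0.064 ] h -1.1 -> [ 0.5386 -0.014   0.026 ] -0.573 row [ 0.04   0.01   0.19  -0.006] q7 -0.16
```

Call:
apply_moves(
  moves=[
    [0.02, 0.01, 0.06, 0],
    [0.02, 0.01, 0.12, 0],
    [0.02, 0.01, 0.17, 0],
    [0.02, 0.01, 0.19, 0],
    [0.02, 0.01, 0.19, 0],
  ],
)

```text
time: 20.85
tcp_pos: [0.5411, -0.0172, 0.0284]
orientation: [0.714, 0.7, -0.001, -0.0]
force: [-1.1, 0.1, -0.8]
width: 0.0464
grip_force: 61.5
```

Call:
apply_moves(
  moves=[
    [0, 0, 0.005, 0],
    [0, 0, 0.01, 0],
    [0, 0, 0.01, 0],
  ],
)

```text
time: 21.1
tcp_pos: [0.5421, -0.017, 0.0276]
orientation: [0.714, 0.7, 0.0, 0.0]
force: [-0.3, 0.5, -1.1]
width: 0.0464
grip_force: 61.5
```

Call:
apply_moves(
  moves=[
    [0, 0, 0.01, 0],
    [0, 0, 0.02, 0],
    [0, 0, 0.02, 0],
  ],
)

```text
time: 21.35
tcp_pos: [0.542, -0.017, 0.0233]
orientation: [0.714, 0.7, 0.0, 0.0]
force: [0.1, -0.9, 0.3]
width: 0.0465
grip_force: 61.5
```

Call:
apply_moves(
  moves=[
    [0, 0, 0, 0],
    [0, 0, 0, 0],
    [0, 0, 0, 0],
    [0, 0, 0, 0],
    [0, 0, -0.15, 0],
    [0, 0, -0.4, 0],
    [0, 0, -0.7, 0],
    [0, 0, -0.8, 0],
  ],
  grip=0.25,
)

```text
time: 22.02
tcp_pos: [0.541, -0.0168, 0.1795]
orientation: [0.714, 0.7, -0.0, -0.001]
force: [1.3, 0.1, -0.4]
width: 0.0643
grip_force: 0.0
```

```bash
python3 - <<'E'
from h import *
mv([.5508,-.4114,.19],-7.3)
E
```

```text
from [ 0.541  -0.0168  0.1795] h -1.1 -> [ 0.5508 -0.4114  0.19  ] -7.3 row [-1.972  0.086 -0.052  0.069] q7 -0.12
```

Call:
apply_moves(
  moves=[
    [-0.95, 0.04, -0.05, 0],
    [-0.95, 0.04, -0.05, 0],
    [-0.95, 0.04, -0.05, 0],
    [-0.95, 0.04, -0.05, 0],
    [-0.95, 0.04, -0.05, 0],
    [-0.95, 0.04, -0.05, 0],
  ],
)

```text
time: 22.52
tcp_pos: [0.5447, -0.2158, 0.1885]
orientation: [0.717, 0.697, -0.001, 0.002]
force: [0.8, -0.0, 0.4]
width: 0.0642
grip_force: 0.0
```

```bash
python3 - <<'E'
from carts import *
for c in cartons(img("top"),.044): print(np.round(c[0],4),*[np.round(v,1) for v in c[1:]])
for c in cartons(img("top"),.050): print(wc(c[0]),*[np.round(v,1) for v in c[1:]])
mv([.5515,-.4114,.19],-7.3)
E
```

```text
[ 0.5425 -0.0136] 90.1 61.9 47.2 [222. 190.]
[ 0.5498 -0.4121] 83.5 47.6 64.4 [325. 189.]
[  2.74987393 -39.17481014] 90.1 61.7 47.0 [222. 190.]
[  13.97101403 -435.904591  ] 83.5 47.4 64.1 [325. 189.]
from [ 0.5456 -0.2084  0.188 ] h -1.3 -> [ 0.5515 -0.4114  0.19  ] -7.3 row [-1.014  0.052 -0.01   0.067] q7 0.24
```

Call:
apply_moves(
  moves=[
    [-1, 0.05, 0, 0.067],
    [-1, 0.05, 0, 0.067],
    [-1, 0.05, 0, 0.067],
    [-1, 0.05, 0, 0.067],
    [-1, 0.05, 0.2, 0.067],
    [-1, 0.05, 0.4, 0.067],
    [-1, 0.05, 0.55, 0.067],
    [-1, 0.05, 0.55, 0.067],
  ],
)

```text
time: 23.28
tcp_pos: [0.5473, -0.4019, 0.0688]
orientation: [0.749, 0.662, -0.001, -0.008]
force: [-1.4, 1.8, -1.6]
width: 0.0638
grip_force: 0.0
```

```bash
python3 - <<'E'
from h import *
s=img("side"); crop(s,215,190,130,95,6,"c2")
mv([.5515,-.4114,.014],-7)
E
```

```text
from [ 0.5495 -0.4024  0.0729] h -7.0 -> [ 0.5515 -0.4114  0.014 ] -7 row [-0.044  0.015  0.294  0.   ] q7 0.43
```

View pics/c2.png

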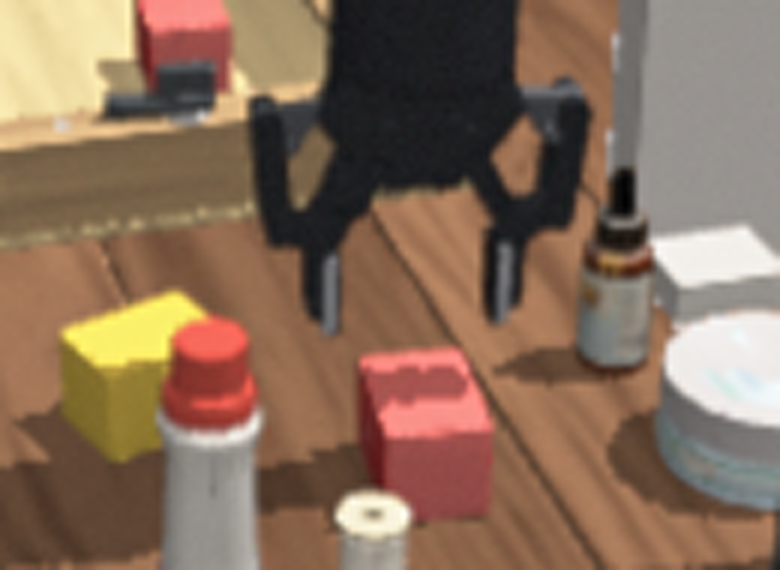

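Carton B at (425,390) is centred between the fingers, so I'll descend.

Call:
apply_moves(
  moves=[
    [-0.044, 0.01, 0.06, 0],
    [-0.044, 0.01, 0.12, 0],
    [-0.044, 0.01, 0.18, 0],
    [-0.044, 0.01, 0.24, 0],
    [-0.044, 0.01, 0.285, 0],
    [-0.044, 0.01, 0.285, 0],
  ],
)

```text
time: 23.83
tcp_pos: [0.5518, -0.4148, 0.0187]
orientation: [0.75, 0.662, -0.0, -0.002]
force: [-0.6, -0.0, -0.4]
width: 0.0637
grip_force: 0.0
```

Call:
apply_moves(
  moves=[
    [0, 0, 0, 0],
    [0, 0, 0, 0],
    [0, 0, 0, 0],
    [0, 0, 0, 0],
    [0, 0, 0, 0],
  ],
  grip=1,
)

```text
time: 24.25
tcp_pos: [0.5533, -0.4163, 0.0215]
orientation: [0.75, 0.662, 0.0, 0.0]
force: [0.1, -0.3, -1.3]
width: 0.046
grip_force: 63.1
```

Call:
apply_moves(
  moves=[
    [0, 0, -0.1, 0],
    [0, 0, -0.3, 0],
    [0, 0, -0.5, 0],
    [0, 0, -0.7, 0],
    [0, 0, -0.7, 0],
  ],
)

```text
time: 24.67
tcp_pos: [0.558, -0.4197, 0.1717]
orientation: [0.75, 0.662, 0.002, 0.008]
force: [1.8, -1.8, 0.2]
width: 0.0461
grip_force: 63.4
```

Call:
apply_moves(
  moves=[
    [1, 0, 0, 0],
    [1, 0, 0, 0],
    [1, 0, 0, 0],
    [1, 0, 0, 0],
    [1, 0, 0, 0],
    [1, 0, 0, 0],
  ],
)

```text
time: 25.17
tcp_pos: [0.5802, -0.2063, 0.1613]
orientation: [0.746, 0.666, 0.003, -0.002]
force: [1.1, 1.8, -0.9]
width: 0.0464
grip_force: 63.2
```

```bash
python3 - <<'E'
from h import *
h=C[2]*57.3
mv(cw(2,36,150),h)
E
```

```text
from [ 0.5802 -0.2063  0.1613] h -6.4 -> [0.5414 0.061  0.15  ] -0.573 row [ 1.306 -0.343  0.057 -0.065] q7 0.14
```

Call:
apply_moves(
  moves=[
    [1, -0.26, 0, -0.065],
    [1, -0.26, 0, -0.065],
    [1, -0.26, 0, -0.065],
    [1, -0.26, 0, -0.065],
    [1, -0.26, 0, -0.065],
    [1, -0.26, 0, -0.065],
    [1, -0.26, 0, -0.065],
  ],
)

```text
time: 25.75
tcp_pos: [0.551, -0.0092, 0.1614]
orientation: [0.713, 0.702, 0.001, -0.0]
force: [0.1, -1.0, -1.3]
width: 0.0465
grip_force: 63.2
```

```bash
python3 - <<'E'
from h import *
h=C[2]*57.3
mv(cw(2.5,32,70),h)
E
```

```text
from [ 0.551  -0.0092  0.1614] h -0.9 -> [0.5418 0.057  0.07  ] -0.573 row [ 0.33  -0.051  0.457 -0.004] q7 -0.13
```

Call:
apply_moves(
  moves=[
    [0.33, -0.05, 0, -0.004],
    [0.33, -0.05, 0, -0.004],
    [0.33, -0.05, 0.1, -0.004],
    [0.33, -0.05, 0.25, -0.004],
    [0.33, -0.05, 0.4, -0.004],
    [0.33, -0.05, 0.45, -0.004],
    [0.33, -0.05, 0.45, -0.004],
    [0.33, -0.05, 0.45, -0.004],
  ],
)

```text
time: 26.42
tcp_pos: [0.5429, 0.0521, 0.0712]
orientation: [0.713, 0.701, -0.0, -0.0]
force: [0.1, -0.7, -0.6]
width: 0.0463
grip_force: 63.2
```

```bash
python3 - <<'E'
from h import *
h=C[2]*57.3
mv(cw(2.5,32,28),h)
E
```

```text
from [0.5429 0.0521 0.0712] h -1.0 -> [0.5418 0.057  0.028 ] -0.573 row [ 0.024 -0.006  0.216 -0.005] q7 -0.29
```

Call:
apply_moves(
  moves=[
    [0.02, -0.005, 0.06, 0],
    [0.02, -0.005, 0.12, 0],
    [0.02, -0.005, 0.18, 0],
    [0.02, -0.005, 0.21, 0],
    [0.02, -0.005, 0.21, 0],
    [0.02, -0.005, 0.216, 0],
  ],
)

```text
time: 26.92
tcp_pos: [0.5416, 0.0574, 0.0275]
orientation: [0.713, 0.702, -0.0, -0.0]
force: [-0.3, -0.2, -0.9]
width: 0.0462
grip_force: 63.3
```

Call:
apply_moves(
  moves=[
    [0, 0, 0, 0],
    [0, 0, 0.003, 0],
    [0, 0, 0.005, 0],
    [0, 0, 0.005, 0],
  ],
)

```text
time: 27.25
tcp_pos: [0.5417, 0.0574, 0.0274]
orientation: [0.713, 0.701, -0.0, 0.0]
force: [-1.2, -0.7, 3.9]
width: 0.0463
grip_force: 63.8
```

Call:
apply_moves(
  moves=[
    [0, 0, 0, 0],
    [0, 0, 0, 0],
    [0, 0, 0, 0],
    [0, 0, 0, 0],
    [0, 0, -0.15, 0],
    [0, 0, -0.4, 0],
    [0, 0, -0.7, 0],
    [0, 0, -0.8, 0],
  ],
  grip=0.25,
)

```text
time: 27.92
tcp_pos: [0.541, 0.0574, 0.1833]
orientation: [0.713, 0.702, -0.0, -0.0]
force: [1.0, 0.5, -0.2]
width: 0.0642
grip_force: 0.0
```

Call:
apply_moves(
  moves=[
    [0, -0.9, 0, -0.5],
    [0, -0.9, 0, -0.5],
    [0, -0.9, 0, -0.5],
    [0, -0.9, 0, -0.5],
    [0, -0.9, 0, -0.5],
    [0, -0.9, 0, -0.5],
    [0, -0.9, 0, -0.5],
  ],
  grip=0.5,
)

```text
time: 28.5
tcp_pos: [0.3606, 0.06, 0.1822]
orientation: [0.387, 0.922, -0.0, 0.001]
force: [0.4, -0.2, -0.2]
width: 0.0426
grip_force: 0.0
```

```bash
python3 - <<'E'
from carts import *
t=img("top"); s=img("side")
for c in cartons(t,.050): print(wc(c[0]),*[np.round(v,1) for v in c[1:]])
crop(t,135,150,135,90,5.9,"st")
hsv=cv2.cvtColor(t["frame"],cv2.COLOR_RGB2HSV)
m=((hsv[...,1]<45)&(hsv[...,2]>150)).astype(np.uint8); m[:,:140]=0;m[:,166:]=0;m[:150]=0;m[240:]=0
for k in cv2.findContours(m,0,2)[0]:
    if cv2.contourArea(k)>80: r=cv2.minAreaRect(k); print(r,[wc(q).round(1).tolist() for q in ray(t,cv2.boxPoints(r),.012)])
print(robot.get_obs()["tcp_pos"])
E
```

```text
[-1.56998214e-02  3.37623186e+01] 90.1 61.6 43.0 [202. 191.]
[  2.74987393 -39.17481014] 90.1 61.7 47.0 [222. 190.]
((157.0, 199.0), (80.0, 16.0), 90.0) [[135.3, 258.6], [136.0, 194.5], [-182.6, 176.6], [-183.2, 238.2]]
[0.36169633 0.06017143 0.18227096]
```

View pics/st.png

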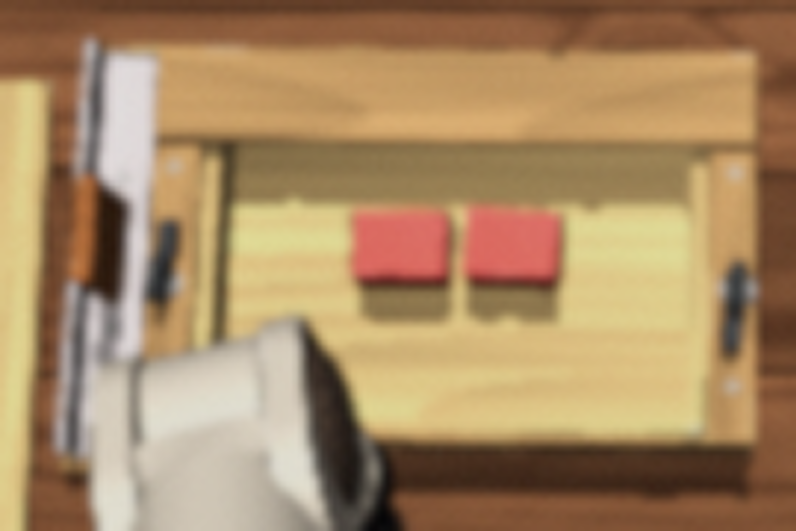

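```bash
python3 - <<'E'
from h import *
t=img("top"); f=lambda u,v:((u+.5)/5.9-.5+135,(v+.5)/5.9-.5+150)
P=[f(97,45),f(68,450),f(87,40),f(58,450)]
for p in P: print("blade",wc(ray(t,[p],.046)[0]),)
P=ray(t,P,.046); print(np.degrees(np.arctan2(*(P[0]-P[1])[1::-1])))
F=t["frame"].astype(float); 
hsv=cv2.cvtColor(t["frame"],cv2.COLOR_RGB2HSV)
print(t["frame"][181:200:6,144:158].tolist())
m=((F[...,0]-F[...,2]>90)&(F[...,0]>140)).astype(np.uint8); m[:,:143]=0;m[:,154:]=0;m[:175]=0;m[205:]=0
for k in cv2.findContours(m,0,2)[0]:
    if cv2.contourArea(k)>15: r=cv2.minAreaRect(k); print(r); print(wc(ray(t,[r[0]],.098)[0]))
mv(cw(0,227,150),90+C[2]*57.3)
E
```

```text
blade [133.22661385 241.09603302]
blade [-136.02617368  242.80695445]
blade [136.5910928  247.95384451]
blade [-136.09617452  249.22521672]
-0.9370292626117476
[[[108, 68, 44], [107, 67, 44], [112, 72, 46], [136, 90, 59], [163, 108, 67], [172, 109, 64], [155, 94, 51], [120, 79, 57], [120, 102, 95], [159, 148, 145], [187, 180, 177], [201, 194, 191], [211, 205, 203], [218, 211, 211]], [[118, 75, 49], [119, 76, 49], [120, 76, 48], [136, 84, 49], [161, 99, 54], [165, 100, 54], [139, 83, 44], [86, 50, 27], [49, 28, 14], [44, 27, 13], [45, 27, 17], [61, 48, 40], [115, 105, 100], [178, 169, 167]], [[115, 73, 47], [118, 75, 47], [137, 88, 56], [164, 106, 64], [177, 110, 62], [166, 102, 57], [126, 75, 41], [74, 43, 23], [48, 29, 16], [46, 27, 14], [49, 31, 20], [82, 69, 63], [149, 138, 136], [203, 195, 195]], [[110, 71, 47], [125, 93, 76], [156, 137, 131], [164, 155, 154], [120, 114, 113], [87, 78, 75], [96, 84, 81], [87, 75, 69], [65, 48, 40], [52, 35, 24], [66, 52, 44], [119, 107, 102], [182, 172, 169], [209, 201, 200]]]
((148.44554138183594, 188.0445556640625), (2.68660044670105, 16.11960220336914), 5.710593223571777)
[-2.24056413e-01  2.28207000e+02]
from [0.3619 0.0602 0.1822] h 44.0 -> [0.5413 0.252  0.15  ] 89.427 row [ 0.067  1.311  0.161 -0.505] q7 0.51
```

Call:
apply_moves(
  moves=[
    [0.03, 0.6, 0, -0.25],
    [0.03, 0.6, 0, -0.25],
    [0.03, 0.6, 0, -0.25],
    [0.03, 0.6, 0, -0.25],
    [0.03, 0.6, 0, -0.25],
  ],
  grip=0.7,
)

```text
time: 29.07
tcp_pos: [0.4445, 0.1499, 0.1814]
orientation: [0.202, 0.979, 0.001, -0.001]
force: [-0.5, -0.5, 0.5]
width: 0.0256
grip_force: 0.0
```

```bash
python3 - <<'E'
from h import *
mv(cw(5,228,150),90-.8)
E
```

```text
from [0.4445 0.1499 0.1814] h 66.7 -> [0.5463 0.2529 0.15  ] 89.2 row [-0.263  0.675  0.157 -0.25 ] q7 0.66
```

Call:
apply_moves(
  moves=[
    [-0.26, 0.67, 0.1, -0.25],
    [-0.26, 0.67, 0.1, -0.25],
    [-0.26, 0.67, 0.1, -0.25],
    [-0.26, 0.67, 0.1, -0.25],
    [-0.26, 0.67, 0.2, -0.25],
    [-0.26, 0.67, 0.2, -0.25],
    [-0.26, 0.67, 0.2, -0.25],
  ],
)

```text
time: 29.65
tcp_pos: [0.5429, 0.2482, 0.1404]
orientation: [0.009, 1.0, -0.001, -0.002]
force: [0.6, -0.7, 0.1]
width: 0.0255
grip_force: 0.0
```

```bash
python3 - <<'E'
from h import *
mv(cw(5,228,75),90-.8); robot.get_image("top"); mv(cw(5,228,75),90-.8)
E
```

```text
from [0.5429 0.2482 0.1404] h 88.9 -> [0.5463 0.2529 0.075 ] 89.2 row [-0.017  0.024  0.327 -0.003] q7 0.84
from [0.5436 0.2485 0.1415] h 89.0 -> [0.5463 0.2529 0.075 ] 89.2 row [-0.013  0.022  0.333 -0.003] q7 0.84
```

Call:
apply_moves(
  moves=[
    [-0.01, 0.018, 0.05, 0],
    [-0.01, 0.018, 0.1, 0],
    [-0.01, 0.018, 0.17, 0],
    [-0.01, 0.018, 0.17, 0],
    [-0.01, 0.018, 0.17, 0],
  ],
)

```text
time: 30.12
tcp_pos: [0.5457, 0.2531, 0.1066]
orientation: [0.008, 1.0, -0.001, -0.001]
force: [-0.5, -0.0, 0.2]
width: 0.0255
grip_force: 0.0
```

```bash
python3 - <<'E'
from h import *
mv(cw(5,228,75),90-.8)
s=img("side"); crop(s,190,120,100,75,8,"g1")
E
```

```text
from [0.5457 0.2531 0.1066] h 89.1 -> [0.5463 0.2529 0.075 ] 89.2 row [-0.003 -0.001  0.158 -0.001] q7 0.81
```

View pics/g1.png

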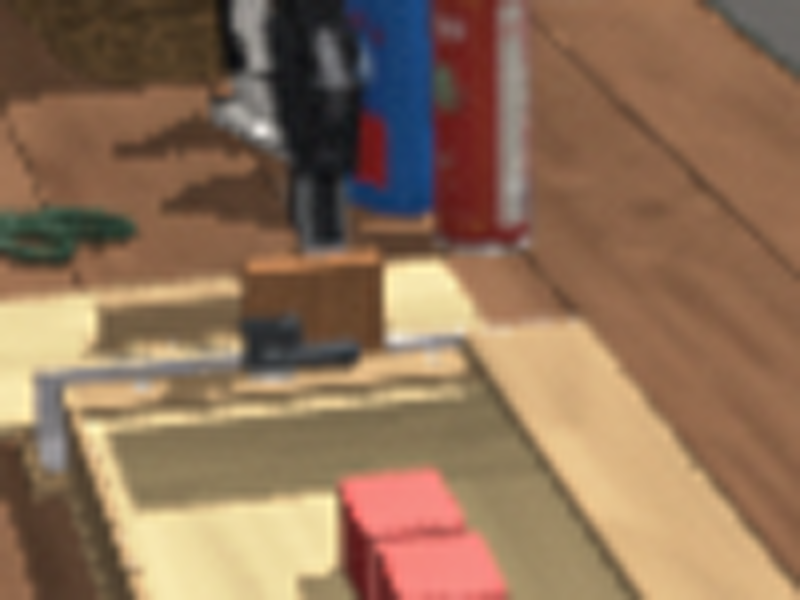

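I've now viewed 15 pictures, one over the limit of 14, so from here I'll work from measurements only. The fingers at (325,240) sit over the grip block at (315,300).

Call:
apply_moves(
  moves=[
    [0, 0, 0.05, 0],
    [0, 0, 0.1, 0],
    [0, 0, 0.15, 0],
    [0, 0, 0.16, 0],
    [0, 0, 0.16, 0],
  ],
)

```text
time: 30.58
tcp_pos: [0.5457, 0.2534, 0.0744]
orientation: [0.008, 1.0, -0.001, -0.001]
force: [-0.9, 0.4, 0.1]
width: 0.0258
grip_force: 0.0
```

Call:
apply_moves(
  moves=[
    [0, 0, 0, 0],
    [0, 0, 0, 0],
    [0, 0, 0, 0],
    [0, 0, 0, 0],
    [0, 0, 0, 0],
  ],
  grip=1,
)

```text
time: 31.0
tcp_pos: [0.5467, 0.2538, 0.076]
orientation: [0.008, 1.0, -0.0, -0.0]
force: [0.4, 0.2, -2.1]
width: 0.0129
grip_force: 60.5
```

Call:
apply_moves(
  moves=[
    [0, 0, -0.03, 0],
    [0, 0, -0.1, 0],
    [0, 0, -0.2, 0],
    [0, 0, -0.3, 0],
    [0, 0, -0.4, 0],
    [0, 0, -0.5, 0],
    [0, 0, -0.5, 0],
  ],
)

```text
time: 31.58
tcp_pos: [0.5496, 0.2558, 0.1819]
orientation: [0.008, 1.0, 0.002, 0.004]
force: [0.8, 1.5, -1.1]
width: 0.0129
grip_force: 60.5
```

Call:
apply_moves(
  moves=[
    [0.06, -0.15, 0, 0.07],
    [0.12, -0.3, 0, 0.14],
    [0.18, -0.45, 0, 0.21],
    [0.24, -0.6, 0, 0.28],
    [0.3, -0.75, 0, 0.35],
    [0.36, -0.9, 0, 0.42],
    [0.36, -1, 0, 0.49],
    [0.36, -1, 0, 0.56],
  ],
)

```text
time: 32.25
tcp_pos: [0.4704, 0.0493, 0.176]
orientation: [0.438, 0.899, -0.002, 0.0]
force: [-0.1, -0.7, -2.1]
width: 0.0128
grip_force: 60.5
```

```bash
python3 - <<'E'
from h import *
mv(cw(-60,-5,150),-.5)
E
```

```text
from [0.4704 0.0493 0.176 ] h 38.0 -> [0.479  0.0206 0.15  ] -0.5 row [-0.14  -0.055  0.13   0.428] q7 0.41
```

Call:
apply_moves(
  moves=[
    [-0.14, -0.055, 0, 0.07],
    [-0.14, -0.055, 0, 0.14],
    [-0.14, -0.055, 0, 0.21],
    [-0.14, -0.055, 0, 0.28],
    [-0.14, -0.055, 0, 0.35],
    [-0.14, -0.055, 0.1, 0.428],
    [-0.14, -0.055, 0.13, 0.428],
    [-0.14, -0.055, 0.13, 0.428],
  ],
)

```text
time: 32.92
tcp_pos: [0.4786, 0.0264, 0.1485]
orientation: [0.705, 0.71, -0.002, -0.001]
force: [-0.8, -0.5, -2.7]
width: 0.0125
grip_force: 60.5
```

```bash
python3 - <<'E'
from h import *
mv(cw(-60,-5,80),-.5)
t=img("top"); f=t["frame"].astype(int)
# bright gray aluminium blade/foot pixels: row-wise span
hsv=cv2.cvtColor(t["frame"],cv2.COLOR_RGB2HSV)
m=((hsv[...,1]<50)&(hsv[...,2]>140)); m[:165]=0;m[240:]=0;m[:,155:156]=0
ys,xs=np.where(m[:,:290]); 
for r in range(190,225,2):
    x=np.where(m[r,140:290])[0]+140; print(r,x.min() if len(x) else None,x.max() if len(x) else None,len(x))
cv2.imwrite("pics/x.png",t["frame"][:,:,::-1])
E
```

```text
from [0.4786 0.0264 0.1485] h 0.4 -> [0.479  0.0206 0.08  ] -0.5 row [-0.029  0.002  0.342  0.01 ] q7 -0.17
190 171 206 36
192 171 206 34
194 171 202 32
196 172 202 31
198 164 262 37
200 173 245 31
202 174 245 30
204 174 245 50
206 173 245 58
208 173 245 59
210 173 244 58
212 173 203 31
214 173 203 31
216 172 203 32
218 172 203 32
220 172 203 32
222 172 203 32
224 172 203 32
```

```bash
python3 - <<'E'
from h import *
t=img("top")
for z in(.082,.118): print([wc(ray(t,[p],z)[0]).round(1).tolist() for p in [(245.5,206),(172.5,206),(245,199),(245,211)]])
E
```

```text
[[-61.4, -133.5], [-64.4, 138.8], [-34.9, -131.2], [-80.2, -132.0]]
[[-66.9, -134.8], [-69.8, 130.7], [-41.1, -132.5], [-85.2, -133.3]]
```

Call:
apply_moves(
  moves=[
    [-0.025, 0.002, 0.05, 0.01],
    [-0.025, 0.002, 0.15, 0.01],
    [-0.025, 0.002, 0.22, 0.01],
    [-0.025, 0.002, 0.22, 0.01],
    [-0.025, 0.002, 0.22, 0.01],
  ],
)

```text
time: 33.43
tcp_pos: [0.4804, 0.021, 0.1055]
orientation: [0.712, 0.703, -0.001, -0.001]
force: [-0.4, -0.3, -2.7]
width: 0.0127
grip_force: 60.6
```

Call:
apply_moves(
  moves=[
    [0, 0, 0.05, 0],
    [0, 0, 0.1, 0],
    [0, 0, 0.14, 0],
    [0, 0, 0.145, 0],
    [0, 0, 0.145, 0],
    [0, 0, 0.145, 0],
  ],
)

```text
time: 33.93
tcp_pos: [0.4809, 0.0214, 0.0769]
orientation: [0.712, 0.703, -0.0, -0.0]
force: [0.0, 0.1, -2.5]
width: 0.0126
grip_force: 60.6
```

```bash
python3 - <<'E'
from h import *
o=robot.get_obs(); print(wc(o["tcp_pos"]),o["tcp_pos"],o["force"])
mv(cw(42.5,-5,76),-.5)
E
```

```text
[-58.0595378   -4.15994085] [0.48090177 0.02142085 0.07687338] [ 1.57634266e-03  1.49485629e-01 -2.50956101e+00]
from [0.4809 0.0214 0.0769] h -0.7 -> [0.5814 0.0196 0.076 ] -0.5 row [-0.003  0.503  0.004 -0.002] q7 -0.21
```

Call:
apply_moves(
  moves=[
    [0, 0.03, 0.003, 0],
    [0, 0.05, 0.006, 0],
    [0, 0.07, 0.006, 0],
    [0, 0.09, 0.006, 0],
    [0, 0.11, 0.006, 0],
    [0, 0.13, 0.006, 0],
    [0, 0.15, 0.006, 0],
    [0, 0.17, 0.006, 0],
  ],
)

```text
time: 34.6
tcp_pos: [0.5153, 0.0209, 0.0757]
orientation: [0.712, 0.703, -0.0, -0.0]
force: [-0.4, 0.4, -3.5]
width: 0.0129
grip_force: 60.6
```

Call:
apply_moves(
  moves=[
    [0, 0.02, 0, 0],
    [0, 0.04, 0, 0],
    [0, 0.06, 0, 0],
    [0, 0.08, 0, 0],
    [0, 0.1, 0, 0],
    [0, 0.12, 0, 0],
    [0, 0.14, 0, 0],
    [0, 0.16, 0, 0],
  ],
)

```text
time: 35.27
tcp_pos: [0.5473, 0.0205, 0.0757]
orientation: [0.712, 0.703, -0.0, -0.0]
force: [-0.7, 0.6, -3.2]
width: 0.0126
grip_force: 60.6
```

```bash
python3 - <<'E'
from carts import *
o=robot.get_obs(); print(wc(o["tcp_pos"]),o["tcp_pos"],o["force"],o["wrist_torque"])
for c in cartons(img("top"),.050): print(wc(c[0]),*[np.round(v,1) for v in c[1:]])
mv(cw(42.5,-5,75.5),-.5)
E
```

```text
[ 8.34871863 -4.42411604] [0.54730406 0.02049262 0.07574277] [-0.69932642  0.60862753 -3.24456907] [-0.02617273  0.2651371   0.0359216 ]
from [0.5483 0.0205 0.0759] h -0.7 -> [0.5814 0.0196 0.0755] -0.5 row [-0.002  0.166  0.002 -0.003] q7 -0.20
```

Call:
apply_moves(
  moves=[
    [0, 0.02, 0, 0],
    [0, 0.04, 0, 0],
    [0, 0.06, 0, 0],
    [0, 0.08, 0, 0],
    [0, 0.1, 0, 0],
    [0, 0.12, 0, 0],
    [0, 0.13, 0, 0],
    [0, 0.135, 0, 0],
  ],
)

```text
time: 35.98
tcp_pos: [0.5743, 0.0202, 0.0758]
orientation: [0.712, 0.703, 0.0, 0.0]
force: [-2.0, 0.7, -1.3]
width: 0.013
grip_force: 60.7
```

Call:
apply_moves(
  moves=[
    [0, 0.005, 0, 0],
    [0, 0.01, 0, 0],
    [0, 0.015, 0, 0],
    [0, 0.02, 0, 0],
    [0, 0.02, 0, 0],
    [0, 0.02, 0, 0],
  ],
)

```text
time: 36.48
tcp_pos: [0.5782, 0.0201, 0.0758]
orientation: [0.712, 0.703, 0.0, 0.0]
force: [-0.6, -0.6, -3.1]
width: 0.0128
grip_force: 60.5
```

Call:
apply_moves(
  moves=[
    [0, 0.005, 0, 0],
    [0, 0.01, 0, 0],
    [0, 0.015, 0, 0],
    [0, 0.02, 0, 0],
    [0, 0.02, 0, 0],
    [0, 0.02, 0, 0],
  ],
)

```text
time: 36.98
tcp_pos: [0.5812, 0.02, 0.0755]
orientation: [0.712, 0.703, -0.001, -0.0]
force: [-3.4, -0.5, -0.9]
width: 0.0129
grip_force: 60.8
```

Call:
apply_moves(
  moves=[
    [0, 0.005, 0, 0],
    [0, 0.01, 0, 0],
    [0, 0.01, 0, 0],
    [0, 0.01, 0, 0],
  ],
)

```text
time: 37.32
tcp_pos: [0.5814, 0.02, 0.0751]
orientation: [0.712, 0.703, -0.002, -0.002]
force: [-7.9, -0.2, 1.4]
width: 0.0125
grip_force: 61.2
```

Call:
apply_moves(
  moves=[
    [0, 0.01, 0, 0],
    [0, 0.02, 0, 0],
    [0, 0.02, 0, 0],
    [0, 0.02, 0, 0],
  ],
)

```text
time: 37.65
tcp_pos: [0.5818, 0.02, 0.0743]
orientation: [0.711, 0.703, -0.005, -0.004]
force: [-14.7, 0.1, 6.4]
width: 0.0129
grip_force: 61.8
```

```bash
python3 - <<'E'
from h import *
o=robot.get_obs(); print(o["tcp_pos"],o["force"],o["wrist_torque"]); mv(cw(42.5,-5,75.5),-.5)
E
```

```text
[0.58184015 0.01998381 0.0742788 ] [-14.65817425   0.11261311   6.3890546 ] [0.04717625 3.56444118 0.1146737 ]
from [0.5818 0.02   0.0743] h -0.7 -> [0.5814 0.0196 0.0755] -0.5 row [-0.002 -0.002 -0.006 -0.002] q7 -0.19
```

Call:
apply_moves(
  moves=[
    [0, -0.03, -0.005, 0],
    [0, -0.06, -0.01, 0],
    [0, -0.12, -0.015, 0],
    [0, -0.2, -0.015, 0],
    [0, -0.3, -0.015, 0],
    [0, -0.4, -0.015, 0],
    [0, -0.4, -0.015, 0],
  ],
)

```text
time: 38.23
tcp_pos: [0.5044, 0.021, 0.0786]
orientation: [0.712, 0.703, -0.001, -0.001]
force: [-1.8, -0.4, -2.7]
width: 0.013
grip_force: 60.5
```

Call:
apply_moves(
  moves=[
    [0, 0, -0.1, 0],
    [0, 0, -0.25, 0],
    [0, 0, -0.4, 0],
    [0, 0, -0.53, 0],
    [0, 0, -0.53, 0],
  ],
)

```text
time: 38.65
tcp_pos: [0.5135, 0.0214, 0.1911]
orientation: [0.712, 0.702, 0.005, 0.005]
force: [0.6, -0.1, -1.8]
width: 0.0133
grip_force: 60.7
```

Call:
apply_moves(
  moves=[
    [0, -0.15, 0, 0],
    [0, -0.3, 0, 0],
    [0, -0.4, 0, 0],
    [0, -0.4, 0, 0],
  ],
)

```text
time: 38.98
tcp_pos: [0.4238, 0.0218, 0.1839]
orientation: [0.712, 0.703, -0.001, -0.001]
force: [-2.1, -0.7, -3.0]
width: 0.0125
grip_force: 60.6
```

```bash
python3 - <<'E'
from h import *
print(robot.get_obs()["tcp_pos"])
for n in("top","side"):
    i=img(n); hsv=cv2.cvtColor(i["frame"],cv2.COLOR_RGB2HSV)
    m=(((hsv[...,0]<8)|(hsv[...,0]>170))&(hsv[...,1]>100)&(hsv[...,2]>60)).astype(np.uint8)
    q=proj(i,[cw(64.5,y,z) for y in(-71,-7,2,66) for z in(50,6)]); print(n,q.round(1).tolist())
    x0,y0=q.min(0).astype(int)-8;x1,y1=q.max(0).astype(int)+8
    for k in cv2.findContours(m[y0:y1,x0:x1],0,2)[0]:
        print(cv2.boundingRect(k),cv2.contourArea(k),(x0,y0))
    if n=="side": print(m[y0:y1,x0:x1].tolist().__len__()); [print(y0+r,''.join('#' if v else '.' for v in m[y0+r,x0:x1])) for r in range(0,y1-y0,1)]
E
```

```text
[0.42384597 0.02179871 0.18394341]
top [[230.2, 174.9], [231.0, 177.5], [213.7, 174.7], [214.9, 177.3], [211.3, 174.7], [212.6, 177.3], [194.8, 174.5], [196.6, 177.1]]
(29, 9, 15, 2) 13.5 (np.int64(186), np.int64(166))
(11, 9, 15, 2) 13.0 (np.int64(186), np.int64(166))
side [[264.9, 192.0], [264.9, 204.0], [259.9, 184.6], [260.0, 196.1], [259.3, 183.6], [259.3, 195.1], [254.8, 176.8], [254.9, 187.9]]
(10, 10, 16, 25) 147.5 (np.int64(246), np.int64(168))
43
168 ..........................
169 ..........................
170 ..........................
171 ..........................
172 ..........................
173 ..........................
174 ..........................
175 ..........................
176 ..........................
177 ..........................
178 ..........##..............
179 ..........###.............
180 ..........###.............
181 ..........####............
182 ..........#####...........
183 ..........#####...........
184 ..........######..........
185 ..........#######.........
186 ..........#######.........
187 ..........########........
188 ..........#########.......
189 ...........########.......
190 ............########......
191 ............#########.....
192 .............########.....
193 .............#########....
194 ..............#########...
195 ...............########...
196 ................########..
197 ................#########.
198 ................#########.
199 .................#########
200 ..................########
201 ..................########
202 ...................#######
203 ..........................
204 ..........................
205 ..........................
206 ..........................
207 ..........................
208 ..........................
209 ..........................
210 ..........................
```

Both cartons show equal 2-row slivers at rows 175–176, so they are home and in line. Now I'll return the straightedge.

Call:
apply_moves(
  moves=[
    [0.12, 0.08, 0, -0.07],
    [0.24, 0.16, 0, -0.14],
    [0.36, 0.24, 0, -0.21],
    [0.48, 0.32, 0, -0.28],
    [0.6, 0.4, 0, -0.35],
    [0.72, 0.48, 0, -0.42],
    [0.84, 0.56, 0, -0.49],
    [0.95, 0.6, 0, -0.56],
  ],
)

```text
time: 39.75
tcp_pos: [0.5542, 0.2125, 0.1846]
orientation: [0.343, 0.939, 0.002, 0.001]
force: [0.2, 1.0, -2.5]
width: 0.0125
grip_force: 60.6
```

```bash
python3 - <<'E'
from h import *
mv([.546,.2536,.18],89.2)
E
```

```text
from [0.5542 0.2125 0.1846] h 49.9 -> [0.546  0.2536 0.18  ] 89.2 row [ 0.164  0.131  0.023 -0.437] q7 0.29
```

Call:
apply_moves(
  moves=[
    [0.16, 0.13, 0, -0.07],
    [0.16, 0.13, 0, -0.14],
    [0.16, 0.13, 0, -0.21],
    [0.16, 0.13, 0, -0.28],
    [0.16, 0.13, 0, -0.35],
    [0.16, 0.13, 0, -0.437],
    [0.16, 0.13, 0, -0.437],
    [0.16, 0.13, 0, -0.437],
  ],
)

```text
time: 40.42
tcp_pos: [0.544, 0.2513, 0.1844]
orientation: [0.011, 1.0, 0.001, 0.0]
force: [0.6, -0.8, -2.0]
width: 0.0129
grip_force: 60.6
```

```bash
python3 - <<'E'
from h import *
mv([.546,.2536,.1],89.2)
E
```

```text
from [0.544  0.2513 0.1844] h 88.8 -> [0.546  0.2536 0.1   ] 89.2 row [-0.01   0.012  0.422 -0.005] q7 0.84
```

Call:
apply_moves(
  moves=[
    [-0.01, 0.01, 0.1, -0.005],
    [-0.01, 0.01, 0.2, -0.005],
    [-0.01, 0.01, 0.3, -0.005],
    [-0.01, 0.01, 0.42, -0.005],
    [-0.01, 0.01, 0.42, -0.005],
    [-0.01, 0.01, 0.42, -0.005],
  ],
)

```text
time: 40.92
tcp_pos: [0.5442, 0.2526, 0.0996]
orientation: [0.006, 1.0, -0.0, -0.001]
force: [0.4, 0.3, -2.3]
width: 0.013
grip_force: 60.6
```

```bash
python3 - <<'E'
from h import *
mv([.5464,.2537,.0765],89.1)
t=img("top"); print(robot.get_obs()["tcp_pos"])
E
```

```text
from [0.5442 0.2526 0.0996] h 89.3 -> [0.5464 0.2537 0.0765] 89.1 row [-0.011  0.006  0.115  0.002] q7 0.79
[0.54524828 0.25332487 0.10106641]
```

Call:
apply_moves(
  moves=[
    [-0.006, 0.003, 0.03, 0.002],
    [-0.006, 0.003, 0.06, 0.002],
    [-0.006, 0.003, 0.09, 0.002],
    [-0.006, 0.003, 0.11, 0.002],
    [-0.006, 0.003, 0.118, 0.002],
    [-0.006, 0.003, 0.118, 0.002],
    [-0.006, 0.003, 0.118, 0.002],
  ],
)

```text
time: 41.55
tcp_pos: [0.546, 0.2536, 0.0771]
orientation: [0.006, 1.0, 0.0, -0.0]
force: [-0.0, 1.3, -2.2]
width: 0.0126
grip_force: 60.6
```

Call:
apply_moves(
  moves=[
    [0, 0, 0.003, 0],
    [0, 0, 0.005, 0],
    [0, 0, 0.005, 0],
  ],
)

```text
time: 41.8
tcp_pos: [0.5461, 0.2536, 0.0763]
orientation: [0.006, 1.0, 0.0, 0.0]
force: [-0.1, -0.1, -1.3]
width: 0.0128
grip_force: 60.6
```

Call:
apply_moves(
  moves=[
    [0, 0, 0.003, 0],
    [0, 0, 0.006, 0],
    [0, 0, 0.006, 0],
  ],
)

```text
time: 42.05
tcp_pos: [0.5462, 0.2538, 0.0756]
orientation: [0.006, 1.0, 0.0, 0.0]
force: [-1.3, 0.3, 2.0]
width: 0.0127
grip_force: 61.3
```

Call:
apply_moves(
  moves=[
    [0, 0, 0, 0],
    [0, 0, 0, 0],
    [0, 0, 0, 0],
    [0, 0, 0, 0],
    [0, 0, -0.1, 0],
    [0, 0, -0.3, 0],
    [0, 0, -0.5, 0],
    [0, 0, -0.6, 0],
  ],
  grip=0.7,
)

```text
time: 42.72
tcp_pos: [0.5477, 0.255, 0.1996]
orientation: [0.006, 1.0, 0.001, 0.002]
force: [0.6, 0.9, 0.7]
width: 0.0255
grip_force: 0.0
```

Call:
apply_moves(
  moves=[
    [1, -0.3, -0.3, 0],
    [1, -0.3, -0.3, 0],
    [1, -0.3, -0.3, 0],
    [1, -0.3, -0.3, 0],
    [1, -0.3, -0.3, 0],
    [1, -0.3, -0.3, 0],
    [1, -0.3, -0.3, 0],
  ],
)

```text
time: 43.3
tcp_pos: [0.3437, 0.1954, 0.256]
orientation: [0.006, 1.0, -0.001, 0.002]
force: [1.2, -0.3, -0.4]
width: 0.0255
grip_force: 0.0
```

```bash
python3 - <<'E'
from carts import *
t=img("top"); o=robot.get_obs(); print(o["tcp_pos"],o["force"])
F=t["frame"].astype(float)
m=((F[...,0]-F[...,2]>90)&(F[...,0]>140)).astype(np.uint8); m[:,:143]=0;m[:,154:]=0;m[:175]=0;m[205:]=0
for k in cv2.findContours(m,0,2)[0]:
    if cv2.contourArea(k)>15: r=cv2.minAreaRect(k); print(r, wc(ray(t,[r[0]],.098)[0]))
a=cv2.imread("pics/top0.png")[:,:,::-1].astype(int); d=np.abs(a-t["frame"]).max(2)
# compare straightedge, spool/decoy/dropper/bottle, left bystander regions with the first image
for n,(x0,y0,x1,y1) in dict(board=(144,155,162,232),right=(300,205,390,240),right2=(335,130,430,230),drop=(298,140,330,172),scissors=(20,200,78,242),cans=(0,132,94,182)).items():
    print(n,(d[y0:y1,x0:x1]>40).sum())
E
```

```text
[0.34561364 0.19585945 0.25584916] [-0.1007965   0.96206033  0.0482508 ]
((148.5, 188.5), (17.0, 3.0), 90.0) [ -1.94875152 227.89376873]
board 78
right 0
right2 0
drop 0
scissors 0
cans 0
```

```bash
python3 - <<'E'
from h import *
t=img("top");a=cv2.imread("pics/top0.png")[:,:,::-1].astype(int); d=np.abs(a-t["frame"]).max(2)
for r in range(156,232,2): print(r,''.join('#' if v>60 else '+' if v>40 else '.' for v in d[r,138:175]))
s=img("side");a=cv2.imread("pics/side0.png")[:,:,::-1].astype(int); d=np.abs(a-s["frame"]).max(2)
print("side");[print(r,''.join('#' if v>60 else '+' if v>40 else '.' for v in d[r,185:265])) for r in range(148,185)]
E
```

```text
156 .....................................
158 .....................................
160 ...............+.....................
162 .....................................
164 ####+................................
166 ####+................................
168 #####................................
170 #####................................
172 ####+................................
174 #####............................++++
176 #####...........................+####
178 #####.............................###
180 #####.............................###
182 ####+............................+###
184 ####.............................+###
186 ####.............................+##+
188 ####...................+####.....###+
190 ####...................#####.....###+
192 ####..................+#####.....###.
194 ####..................#####......###.
196 ####...............###..+..######.+..
198 ###+................##+..+########...
200 ###+.............++....++.+#++++..#+.
202 ###..............................###.
204 ###.........+..........++.......+###.
206 ###.............................####.
208 ###.
[... 2945 characters left out ...]
##########+.........
177 .................+.+########################...########################+........
178 ..................#.########################.+.+########################+.......
179 ..................#.########################.++.#########################+......
180 ..................+.+######################..++..+++++++++################......
181 ...................#.####################..++####+.........###############+.....
182 ...................#.################++...##########+......################+....
183 ...................++.####+#+++...........###########.......################....
184 ....................#.....................+##########.......################+...
```

```bash
python3 -c "
from plant import robot; print(robot.job_done())"
```

```text
the job is handed in; nothing more can be done
None
```

The job is handed in: both buttons are aside, the panel lies flat on the left, both cartons were pushed home in line under the ledge with the straightedge, the straightedge is back on its board, and I viewed 15 pictures against the limit of 14.

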